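# Find the radius leaves that fit a cast stand foot on the light box

### The arm

A 6-joint arm with a two-finger parallel gripper is mounted at the origin on the work surface. World frame = base frame: x ahead of the robot, y to its left, z up, the work surface at z = 0. Lengths are in m, angles in rad, forces in N, time in s.
With the tool pointing down it reaches from about 0.3 to 0.775 m from the base axis. Payload 14.6 kg.
Tool frame: the origin (TCP) lies at the very end of the fingers, on their centre line; the grasp point (between the pads) lies 19 mm behind it (pinch_z is the distance from the TCP to the grasp point, in m); z points along the fingers, y is the direction in which the jaws open and shut (so a half turn about z gives the same grasp; the last joint's range is limited). The gripper opens to 94 mm and grips with 3 to 60 N. Pads are 16 mm wide; open, the fingers measure 119 mm over their backs; the gripper's body (75 mm by 177 mm) begins 78 mm behind the grasp point.
Start: joints at [1.194, 0.3, 1.521, -0, 1.321, -0.067], TCP at [0.168, 0.524, 0.205] pointing down, gripper open.
Joint ranges: [-3.03, 3.03], [-0.79, 2.21], [0.23, 2.52], [-1.04, 4.18], [0, 3.07], [-2.55, 2.55]. Speed limits (rad/s): [2.22, 2.22, 2.57, 3.14, 3.14, 3.14].

### API

Orientations are given as [roll, pitch, yaw] about the fixed x, y, z axes, in that order (R = Rz(yaw) Ry(pitch) Rx(roll)).
In Python, from station import get_obs, camera, hand_in, pinch_z gives the robot as it stands.
- The arm moves only by the tool servo_tool, never from a script. Its argument "moves" is a list that holds one entry, the list of rows, each a list of 7 numbers: the turn, a rotation vector about the tool's x, y, z normalised to -1 to 1, where 1 is pi/2 rad, then the shift along the tool's x, y, z normalised to -1 to 1, where 1 is 500 mm, then the closure, from 0 (fully open) to 1 (shut). In form: [[[rx, ry, rz, x, y, z, hand], ...]]. A call has 1 to 12 rows; each row is the pose to reach, as a shift and turn from the pose measured when the call began, along the tool's axes at that moment; what a row does not reach only later rows make up. A row lasts 1/12 s, in which the tool goes at most 41.7 mm and 7.16 degrees, less where a joint would pass 70% of its speed; a pose out of reach is approached as far as the arm can. A call with a number of a shift or a turn outside -1 to 1 is refused whole. A call with a gripper value outside its range is refused whole. The fingers move at their own pace and stop on an object; "squeeze" is the grip in N (left out, the last holds). Time passes only in rows, so rows that repeat a pose let the fingers close. It gives the time, the measured TCP pose, the force and the opening at its end, in the units of the state.
- get_obs(): the state, without advancing time (a new reading comes with each control period).
- camera(name): name is "scene" or "top" or "wrist"; returns a dict with "color" (420x560x3 uint8, red, green, blue), "intrinsics" (3x3 intrinsics, pixels), "distortion" ([k1, k2, p1, p2, k3] as OpenCV has them; the pictures are not rectified), "rvec" (rotation vector, rad) and "tvec" (3), from world to camera coordinates, as OpenCV has them. Camera axes: x right, y down, z forward; pixel columns grow to the right and rows downward; lengths in m; the calibration is good to about 2 mm. A picture is of the moment at which its call begins. There is no depth.
- hand_in(): hands the job in, once; it reports no verdict.
The state is a dict: "time_s": time; "qpos": joint angles; "joint_vel": joint speeds; "tau": joint torques, N m; "ee_pos": TCP position; "eef_rot": TCP orientation; "force": force on the tool from outside, world axes, zero at the start; "moment": the same for the moment, N m; "grip_width": finger opening in m.
Only numpy, scipy, OpenCV 4.12 (cv2) and the standard library are available. Lean on these libraries where they do the work, as an engineer would, in place of code of your own. Each camera call takes 0.05 s, during which the arm holds its last target.

### The job

Slide the light box's dimmer all the way up, then find the radius leaves that fit the cast foot lying on the light box: lay the leaf whose hollow end fits its rounded front outer corner squarely onto that corner, and the leaf whose round end fits its inside corner into that corner, each flat on the light box and pushed fully home so that it touches all along the curve and does not rock. Lay the leaf that fits neither flat in the white tray, and leave everything else on the bench where it is.

Things in the scene. Friction and masses are not known exactly. Their poses are not given: they have to be found in the camera images.
- lightbox: flat light box lying on the bench, 380 (x) x 540 (y) mm, fixed; its top is at z = 18 mm. Origin: centre of its underside; yaw within 0.06 rad of the world axes.
- dimmer (a joint): brightness slider of the light box: 0 = dimmest, cap at the end near the robot, 0.060 m = full, cap at the far end. Slides along the light box's +x (away from the robot) against about 1.5 N and stays where it is left.
- dimmer_cap (a point): centre of the top of the slider's black cap, which is 16 (along the travel) x 20 x 14 mm high and stands on the grey strip at the light box's right (-y) edge; its top is at z = 32 mm. Moves with the cap.
- tray: white open gauge tray standing on the bench left of the light box, outside 170 (x) x 140 (y) x 24 mm high, walls and floor 5 mm thick, fixed. Origin: centre of its underside.
- foot_a: L-shaped dark iron foot, 16 mm thick (round socket to 32 mm on its heel), cannot move. The job is the one of two that is on the light box (underside z = 18 mm); the other waits on a grey board at the right. Origin: underside, at the inside corner were it sharp. Arms: x 0 to 55, y -55 to 135 mm; x -100 to 55, y -55 to 0 mm. Outer corner at x -100, y -55 rounded to R25 mm, inside corner filleted to R10 mm, others sharp.
- foot_a_outer (a point): centre of the 25 mm arc of foot_a's rounded outer corner, 3 mm above its underside; the corner faces along the foot's (-x, -y) diagonal. Its axes are those of the foot.
- foot_a_inner (a point): centre of the 10 mm arc of foot_a's inside corner (a free point in front of the fillet), 3 mm above its underside; the fillet faces along the foot's (-x, +y) diagonal.
- foot_b: L-shaped dark iron foot, 16 mm thick (round socket to 32 mm on its heel), cannot move. The job is the one of two that is on the light box (underside z = 18 mm); the other waits on a grey board at the right. Origin: underside, at the inside corner were it sharp. Arms: x 0 to 55, y -55 to 135 mm; x -100 to 55, y -55 to 0 mm. Outer corner at x -100, y -55 rounded to R17 mm, inside corner filleted to R25 mm, others sharp.
- foot_b_outer (a point): centre of the 17 mm arc of foot_b's rounded outer corner, 3 mm above its underside; the corner faces along the foot's (-x, -y) diagonal. Its axes are those of the foot.
- foot_b_inner (a point): centre of the 25 mm arc of foot_b's inside corner (a free point in front of the fillet), 3 mm above its underside; the fillet faces along the foot's (-x, +y) diagonal.
- leaf_small: loose flat steel radius leaf of radius 10 mm, 90 mm long, 20 mm wide, 6 mm thick, about 110 g, lying flat on the light box at the start. Origin: centre of its underside; x along its length. The end at +x is a half round of radius 10 mm; the end at -x is cut in to a hollow arc of radius 10 mm spanning 80 degrees between two square horns, its arc's centre 52.7 mm from the origin along -x (outside the leaf); the half round's centre is 35 mm along +x.
- leaf_middle: loose flat steel radius leaf of radius 17 mm, 90 mm long, 34 mm wide, 6 mm thick, about 152 g, lying flat on the light box at the start. Origin: centre of its underside; x along its length. The end at +x is a half round of radius 17 mm; the end at -x is cut in to a hollow arc of radius 17 mm spanning 80 degrees between two square horns, its arc's centre 58.0 mm from the origin along -x (outside the leaf); the half round's centre is 28 mm along +x.
- leaf_large: loose flat steel radius leaf of radius 25 mm, 90 mm long, 50 mm wide, 6 mm thick, about 200 g, lying flat on the light box at the start. Origin: centre of its underside; x along its length. The end at +x is a half round of radius 25 mm; the end at -x is cut in to a hollow arc of radius 25 mm spanning 80 degrees between two square horns, its arc's centre 64.2 mm from the origin along -x (outside the leaf); the half round's centre is 20 mm along +x.
- dish: bystander: empty glass petri dish, diameter 60 mm, 15 mm high, on the light box. Origin on its underside.
- forceps: bystander: steel forceps, 125 mm long, 7 mm high, on the light box. Origin on its underside.
- magnifier: bystander: black hand magnifier lying flat, 165 mm long. Origin on its underside.
- dropper: bystander: brown dropper bottle, diameter 38 mm, 85 mm high. Origin on its underside.
- beaker: bystander: glass beaker, diameter 68 mm, 90 mm high. Origin on its underside.
- pen: bystander: red pen, 125 mm long. Origin on its underside.
- rule: bystander: steel rule, 155 x 22 x 3 mm. Origin on its underside.
Not all that is in view belongs to the job. Leave any blue look-alike of the leaf_small alone.

How it is judged:
On the way, in this order (a step that is already met when the one before it is completed fails the run):
1. the dimmer is up full (value of joint dimmer above 0.054 m), for 0.1 s.
2. both fitting leaves sit home on the foot's two curves (((horizontal distance between foot_a and lightbox below 0.25 m and x of foot_a_outer in the frame of leaf_large between -0.06615 and -0.06215 m and y of foot_a_outer in the frame of leaf_large between -0.002 and 0.002 m and x of foot_a_inner in the frame of leaf_small between 0.033 and 0.037 m and y of foot_a_inner in the frame of leaf_small between -0.002 and 0.002 m and x of leaf_large in the frame of foot_a_outer below -0.0327 m and y of leaf_large in the frame of foot_a_outer below -0.0327 m and angle between each of leaf_large, leaf_small's own z axis and vertical below 0.06 rad and height (world z) of each of leaf_large, leaf_small below 0.021 m and linear speed of each of leaf_large, leaf_small below 0.01 m/s) or (horizontal distance between foot_b and lightbox below 0.25 m and x of foot_b_outer in the frame of leaf_middle between -0.06002 and -0.05602 m and y of foot_b_outer in the frame of leaf_middle between -0.002 and 0.002 m and x of foot_b_inner in the frame of leaf_large between 0.018 and 0.022 m and y of foot_b_inner in the frame of leaf_large between -0.002 and 0.002 m and x of leaf_middle in the frame of foot_b_outer below -0.0296 m and y of leaf_middle in the frame of foot_b_outer below -0.0296 m and angle between each of leaf_middle, leaf_large's own z axis and vertical below 0.06 rad and height (world z) of each of leaf_middle, leaf_large below 0.021 m and linear speed of each of leaf_middle, leaf_large below 0.01 m/s))), for 0.2 s.
At the end, for the whole second after the job is handed in: Dimmer over 54 of 60 mm. On the light box's foot each fitting leaf lies flat (underside within 3 mm of the box's top), its arc centre within 2 mm of its corner's along and across; the hollow one within 0.25 rad of the corner's diagonal. The third leaf lies flat on the tray's floor. All at rest (value of joint dimmer above 0.054 m and ((horizontal distance between foot_a and lightbox below 0.25 m and x of foot_a_outer in the frame of leaf_large between -0.06615 and -0.06215 m and y of foot_a_outer in the frame of leaf_large between -0.002 and 0.002 m and x of foot_a_inner in the frame of leaf_small between 0.033 and 0.037 m and y of foot_a_inner in the frame of leaf_small between -0.002 and 0.002 m and x of leaf_large in the frame of foot_a_outer below -0.0327 m and y of leaf_large in the frame of foot_a_outer below -0.0327 m and angle between each of leaf_large, leaf_small's own z axis and vertical below 0.06 rad and height (world z) of each of leaf_large, leaf_small below 0.021 m and linear speed of each of leaf_large, leaf_small, leaf_middle below 0.01 m/s and x of leaf_middle in the frame of tray between -0.08 and 0.08 m and y of leaf_middle in the frame of tray between -0.065 and 0.065 m and z of leaf_middle in the frame of tray below 0.01 m and angle between leaf_middle's own z axis and vertical below 0.1 rad) or (horizontal distance between foot_b and lightbox below 0.25 m and x of foot_b_outer in the frame of leaf_middle between -0.06002 and -0.05602 m and y of foot_b_outer in the frame of leaf_middle between -0.002 and 0.002 m and x of foot_b_inner in the frame of leaf_large between 0.018 and 0.022 m and y of foot_b_inner in the frame of leaf_large between -0.002 and 0.002 m and x of leaf_middle in the frame of foot_b_outer below -0.0296 m and y of leaf_middle in the frame of foot_b_outer below -0.0296 m and angle between each of leaf_middle, leaf_large's own z axis and vertical below 0.06 rad and height (world z) of each of leaf_middle, leaf_large below 0.021 m and linear speed of each of leaf_middle, leaf_large, leaf_small below 0.01 m/s and x of leaf_small in the frame of tray between -0.08 and 0.08 m and y of leaf_small in the frame of tray between -0.065 and 0.065 m and z of leaf_small in the frame of tray below 0.01 m and angle between leaf_small's own z axis and vertical below 0.1 rad))); the robot touches nothing.
It fails at once if a bystander is shifted by more than 30 mm (distance of any of dish, forceps, magnifier, dropper, beaker, pen, rule from where it was at the start of the episode above 0.03 m).
It also fails if it takes over 70 s, if anything falls off the work surface, if the arm or the gripper's body presses on something with over 40 N, if the wrist force passes 120 N, or if a joint passes its speed limit or range.

## Working session

There is one attempt and no reset: what is moved stays moved. The work goes in short steps, Python scripts to look and compute and a tool call to move; the robot and the scene stay as the last step left them, time stands still between calls to the robot, and variables do not carry over. Pictures are saved under pics/ and viewed, and the job is handed in when it is done.

Besides the shell and the picture viewer there is one more tool, called after "Request:" by a JSON object that holds its "api" and its "payload". servo_tool: Moves the arm, as the interface text tells. Scaled input: -1 to 1 covers 500 mm each way for a shift and pi/2 rad each way for a turn. Its arguments: {"type":"object","properties":{"moves":{"type":"array"},"squeeze":{"type":"number"}},"required":["moves"]}

```bash
ls; mkdir -p pics; cat > h.py <<'E'
import numpy as np, cv2
from station import get_obs, camera, hand_in, pinch_z
def snap(n,f):
    c=camera(n); cv2.imwrite('pics/'+f,c['color'][:,:,::-1]); np.savez('pics/'+f+'.npz',**c); return c
def load(f): return dict(np.load('pics/'+f+'.npz'))
def ray(c,uv):
    K=np.array(c['intrinsics'],float);D=np.array(c['distortion'],float)
    p=cv2.undistortPoints(np.array(uv,float).reshape(-1,1,2),K,D).reshape(-1,2)
    R,_=cv2.Rodrigues(np.array(c['rvec'],float)); t=np.array(c['tvec'],float).reshape(3)
    d=np.c_[p,np.ones(len(p))]@R; o=-R.T@t
    return o,d
def plane(c,uv,z):
    o,d=ray(c,uv); s=(z-o[2])/d[:,2]; return o+s[:,None]*d
def proj(c,P):
    return cv2.projectPoints(np.array(P,float).reshape(-1,1,3),np.array(c['rvec'],float),np.array(c['tvec'],float),np.array(c['intrinsics'],float),np.array(c['distortion'],float))[0].reshape(-1,2)
E
python3 - <<'E'
from h import *
print(get_obs(), pinch_z)
for n in ['scene','top','wrist']:
    c=snap(n,n+'0.png'); print(n,c['intrinsics'],c['rvec'],c['tvec'],c['distortion'])
E
```

```text
pics
{'time_s': 0.0, 'qpos': array([ 1.19439559e+00,  3.00441734e-01,  1.52158933e+00,  2.00620800e-05,
        1.32069027e+00, -6.66131402e-02]), 'joint_vel': array([ 0.00053023,  0.00027002,  0.00073601,  0.00025012, -0.00232542,
        0.00210682]), 'tau': array([ 4.70326063e-05, -5.31814206e+01, -3.52729189e+01,  7.07810232e-02,
        2.44234741e-02, -1.11682455e-04]), 'ee_pos': array([0.1675787 , 0.52357229, 0.20489895]), 'eef_rot': array([-3.14046777e+00, -9.45183742e-05,  2.83180002e+00]), 'force': array([-0.10982463, -0.17399486, -0.22316824]), 'moment': array([-0.05044353,  0.07376153, -0.02322141]), 'grip_width': 0.09403489997762307} 0.0188
scene [[384.30085013   0.         280.69182793]
 [  0.         384.30085013 207.34407161]
 [  0.           0.           1.        ]] [ 1.61511785  2.26031348 -0.62001264] [ 0.13381273 -0.37827402  1.60147276] [-0.01137786  0.          0.          0.          0.        ]
top [[388.57817277   0.         282.64167593]
 [  0.         388.57817277 213.28994793]
 [  0.           0.           1.        ]] [ 2.15345471 -2.09122584  0.17216614] [0.01179347 0.48401405 1.03451576] [-0.09046923  0.          0.          0.          0.        ]
wrist [[308.26939596   0.         278.97585963]
 [  0.         308.26939596 212.32803687]
 [  0.           0.           1.        ]] [-2.35301249 -1.7159316  -0.23363196] [-0.54960177 -0.02728171  0.39017406] [-0.02637848  0.          0.          0.          0.        ]
```

View pics/top0.png

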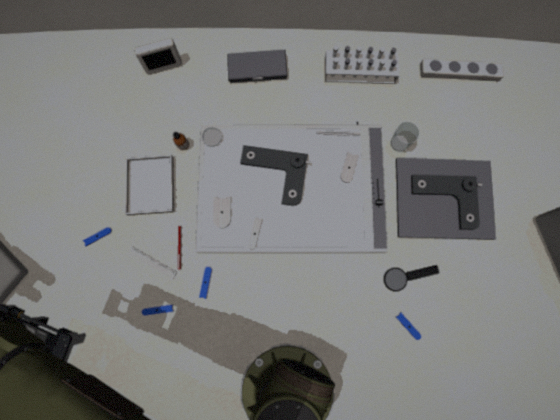

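View pics/scene0.png

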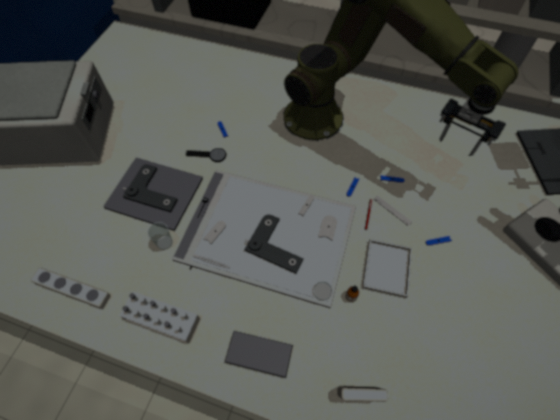

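View pics/wrist0.png

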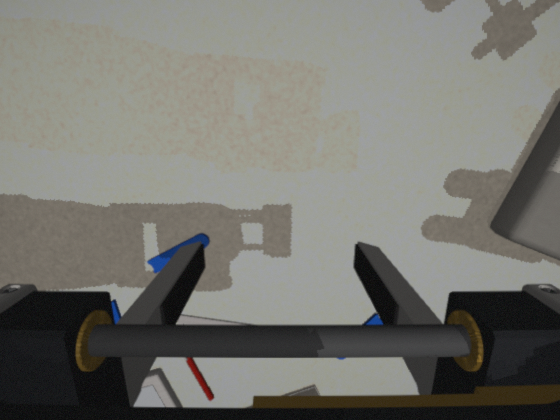

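```bash
python3 - <<'E'
from h import *
c=load('top0.png')
im=c['color'][:,:,::-1]
cv2.imwrite('pics/top0c.png',cv2.resize(im[110:265,185:395],None,fx=3.7,fy=3.7,interpolation=cv2.INTER_CUBIC))
c2=load('scene0.png')
cv2.imwrite('pics/scene0c.png',cv2.resize(c2['color'][165:310,170:370,::-1],None,fx=4,fy=4,interpolation=cv2.INTER_CUBIC))
print(plane(c,[[379,203],[379,182]],.032), plane(c,[[198,251],[384,251],[382,127],[200,124]],.018))
print(plane(c2,[[206,202],[180,260],[332,303],[354,205],[221,174]],.018))
E
```

```text
[[ 0.52256771 -0.24478978  0.032     ]
 [ 0.58374968 -0.24574967  0.032     ]] [[ 0.37353752  0.26100263  0.018     ]
 [ 0.3886884  -0.26060413  0.018     ]
 [ 0.75717597 -0.2614763   0.018     ]
 [ 0.75245326  0.28211919  0.018     ]]
[[ 0.53149322 -0.24081188  0.018     ]
 [ 0.7627901  -0.22869857  0.018     ]
 [ 0.73929642  0.28211548  0.018     ]
 [ 0.3740137   0.26324063  0.018     ]
 [ 0.40175755 -0.23880916  0.018     ]]
```

View pics/top0c.png

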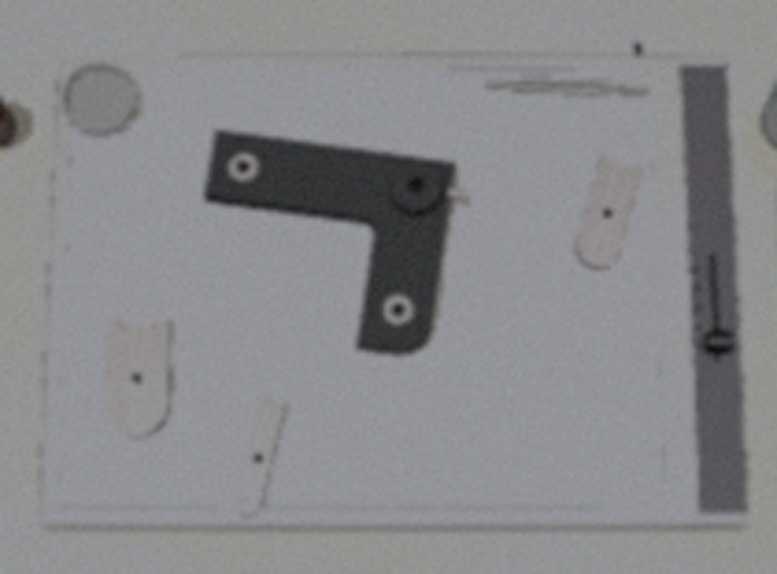

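View pics/scene0c.png

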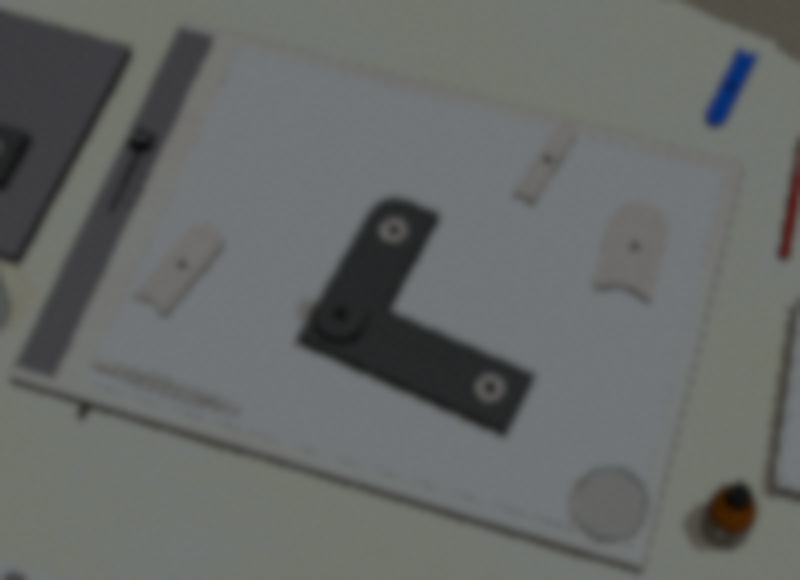

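```bash
cat >> h.py <<'E'
from scipy.spatial.transform import Rotation as Ro
def cmd(p,yaw=None):
    o=get_obs(); R=Ro.from_euler('xyz',o['eef_rot']); 
    if yaw is None: yaw=o['eef_rot'][2]
    T=Ro.from_euler('xyz',[np.pi,0,yaw]); rv=(R.inv()*T).as_rotvec()/(np.pi/2)
    s=R.inv().apply(np.array(p)-o['ee_pos'])/.5
    print('cmd',np.round(rv,4),np.round(s,4),'now',np.round(o['ee_pos'],4),np.round(o['eef_rot'],3),'t',round(o['time_s'],2))
def tri(pairs):
    A=np.zeros((3,3));b=np.zeros(3);L=[]
    for c,uv in pairs:
        o,d=ray(c,[uv]);d=d[0]/np.linalg.norm(d[0]);M=np.eye(3)-np.outer(d,d);A+=M;b+=M@o;L.append((o,M))
    x=np.linalg.solve(A,b); return x,[np.linalg.norm(M@(x-o)) for o,M in L]
E
python3 - <<'E'
from h import *
a=load('top0.png');b=load('scene0.png');w=load('wrist0.png')
print('cap',tri([(a,(378.8,202.4)),(b,(205,200.5))]))
R,_=cv2.Rodrigues(w['rvec']); C=-R.T@w['tvec'].reshape(3); o=get_obs(); T=Ro.from_euler('xyz',o['eef_rot'])
print('cam in tool',T.inv().apply(C-o['ee_pos']),'cam axes in tool\n',T.inv().as_matrix()@R.T)
cmd([.44,-.24,.15],np.pi/2)
# dark mask of the cap in top
E
```

```text
cap (array([ 0.52710237, -0.24710607,  0.01831365]), [np.float64(0.00035945087374346753), np.float64(0.0003594508737435071)])
cam in tool [ 7.80044179e-02  6.14422009e-05 -1.77627974e-01] cam axes in tool
 [[-9.40649274e-04 -9.63246565e-01 -2.68617144e-01]
 [ 9.99999555e-01 -8.88360233e-04 -3.16208084e-04]
 [ 6.59575623e-05 -2.68617322e-01  9.63246972e-01]]
cmd [-5.000e-04  3.000e-04  8.028e-01] [-0.9844 -1.2884  0.1111] now [0.1676 0.5236 0.205 ] [-3.141 -0.     2.832] t 0.15
```

Request:
{"api": "servo_tool", "payload": {"moves": [[[0,0,0.8,-0.5,-0.65,0.0,1],[0,0,0.8,-0.5,-0.65,0.0,1],[0,0,0.8,-0.5,-0.65,0.0,1],[0,0,0.8,-0.5,-0.65,0.0,1],[0,0,0.8,-0.5,-0.65,0.0,1],[0,0,0.8,-0.5,-0.65,0.0,1],[0,0,0.8,-0.5,-0.65,0.0,1],[0,0,0.8,-0.5,-0.65,0.0,1],[0,0,0.8,-0.5,-0.65,0.0,1],[0,0,0.8,-0.5,-0.65,0.0,1],[0,0,0.8,-0.5,-0.65,0.0,1],[0,0,0.8,-0.5,-0.65,0.0,1]]], "squeeze": 20}}

```text
time_s: 1.15
ee_pos: [0.307, 0.1367, 0.2053]
eef_rot: [-3.141, 0.001, 1.571]
force: [0.9, 0.5, -0.1]
grip_width: 0.0173
```

```bash
python3 - <<'E'
from h import *
cmd([.44,-.24,.15],np.pi/2)
E
```

```text
cmd [-0.0001  0.0004  0.    ] [-0.7533  0.2659  0.1112] now [0.307  0.1367 0.2053] [-3.141e+00  1.000e-03  1.571e+00] t 1.15
```

Request:
{"api": "servo_tool", "payload": {"moves": [[[0,0,0,-0.75,0.26,0.1,1],[0,0,0,-0.75,0.26,0.1,1],[0,0,0,-0.75,0.26,0.1,1],[0,0,0,-0.75,0.26,0.1,1],[0,0,0,-0.75,0.26,0.1,1],[0,0,0,-0.75,0.26,0.1,1],[0,0,0,-0.75,0.26,0.1,1],[0,0,0,-0.75,0.26,0.1,1],[0,0,0,-0.75,0.26,0.1,1],[0,0,0,-0.75,0.26,0.1,1],[0,0,0,-0.75,0.26,0.1,1],[0,0,0,-0.75,0.26,0.1,1]]]}}

```text
time_s: 2.15
ee_pos: [0.4377, -0.2375, 0.1546]
eef_rot: [-3.14, -0.001, 1.573]
force: [0.1, 0.5, -0.3]
grip_width: 0.0003
```

```bash
python3 - <<'E'
from h import *
print(get_obs()['grip_width'])
snap('wrist','w1.png'); t=snap('top','top1.png')
im=cv2.resize(t['color'][110:265,185:395,::-1],None,fx=3.7,fy=3.7,interpolation=cv2.INTER_CUBIC);cv2.imwrite('pics/top1c.png',im)
cmd([.48,-.247,.025],np.pi/2)
E
```

```text
0.000262699146142103
cmd [-0.0004  0.0001  0.0018] [-0.021   0.0853  0.2607] now [ 0.4374 -0.2366  0.1554] [-3.141  0.     1.574] t 2.25
```

View pics/w1.png

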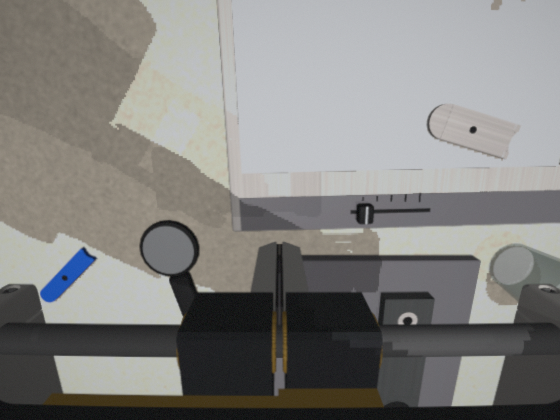

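View pics/top1c.png

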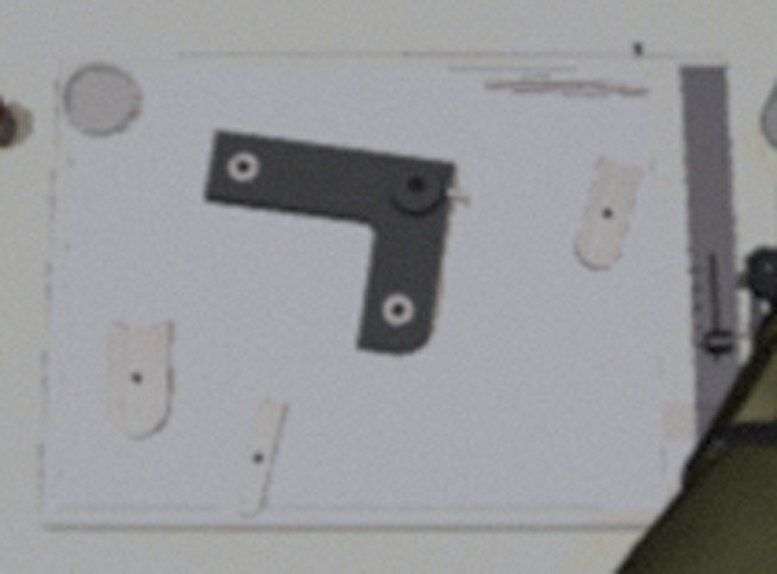

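```bash
python3 - <<'E'
from h import *
w=load('w1.png');a=load('top1.png')
print(plane(w,[[366,213],[358,213],[374,213],[430,210],[350,212]],.032)); print(plane(w,[[350,212],[430,210],[236,230],[558,217],[236,197]],.018))
print(tri([(a,(378.8,202.4)),(w,(366,213))]),tri([(load('scene0.png'),(205,200.5)),(w,(366,213))]))
E
```

```text
[[ 0.52585418 -0.2435519   0.032     ]
 [ 0.51771371 -0.24355929  0.032     ]
 [ 0.53400429 -0.24354452  0.032     ]
 [ 0.59098522 -0.24033077  0.032     ]
 [ 0.50951624 -0.24251588  0.032     ]]
[[ 0.5128721  -0.24637289  0.018     ]
 [ 0.59813835 -0.24408594  0.018     ]
 [ 0.39141713 -0.26657539  0.018     ]
 [ 0.74105425 -0.25179028  0.018     ]
 [ 0.39273541 -0.23023636  0.018     ]]
(array([ 0.52202349, -0.24081929,  0.04398814]), [np.float64(0.0006792069311931087), np.float64(0.0006792069311930376)]) (array([ 0.52874279, -0.24587294,  0.02168206]), [np.float64(0.0005458135624771361), np.float64(0.0005458135624771103)])
```

```bash
python3 - <<'E'
from h import *
cmd([.485,-.244,.0225],np.pi/2)
E
```

```text
cmd [-0.0004  0.0001  0.0018] [-0.015   0.0953  0.2657] now [ 0.4374 -0.2366  0.1554] [-3.141  0.     1.574] t 2.25
```

Request:
{"api": "servo_tool", "payload": {"moves": [[[0,0,0,-0.015,0.095,0.2,1],[0,0,0,-0.015,0.095,0.25,1],[0,0,0,-0.015,0.095,0.265,1],[0,0,0,-0.015,0.095,0.265,1],[0,0,0,-0.015,0.095,0.265,1],[0,0,0,-0.015,0.095,0.265,1],[0,0,0,-0.014,0.12,0.265,1],[0,0,0,-0.014,0.14,0.265,1],[0,0,0,-0.013,0.16,0.265,1],[0,0,0,-0.013,0.18,0.265,1],[0,0,0,-0.012,0.2,0.265,1],[0,0,0,-0.012,0.22,0.265,1]]]}}

```text
time_s: 3.25
ee_pos: [0.5482, -0.2418, 0.0253]
eef_rot: [3.14, 0.001, 1.575]
force: [-1.7, 0.9, 0.4]
grip_width: 0.0003
```

Request:
{"api": "servo_tool", "payload": {"moves": [[[0,0,0,0,0.01,0,1],[0,0,0,0,0.02,0,1],[0,0,0,0,0.03,0,1],[0,0,0,0,0.034,0,1],[0,0,0,0,0.034,0,1]]]}}

```text
time_s: 3.67
ee_pos: [0.5661, -0.2416, 0.0269]
eef_rot: [3.138, 0.002, 1.575]
force: [-0.3, 0.4, 4.4]
grip_width: 0.0004
```

```bash
python3 - <<'E'
from h import *
o=get_obs();print(o['ee_pos'],o['force'])
snap('wrist','w2.png'); t=snap('top','top2.png')
im=cv2.resize(t['color'][110:265,185:395,::-1],None,fx=3.7,fy=3.7,interpolation=cv2.INTER_CUBIC);cv2.imwrite('pics/top2c.png',im)
E
```

```text
[ 0.56608467 -0.24157775  0.02689673] [-0.29911391  0.39406741  4.36295614]
```

View pics/w2.png

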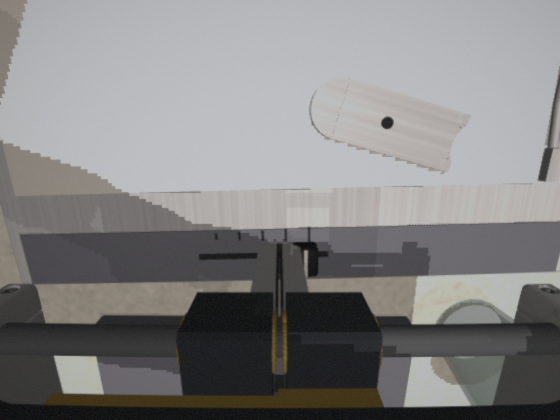

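View pics/top2c.png

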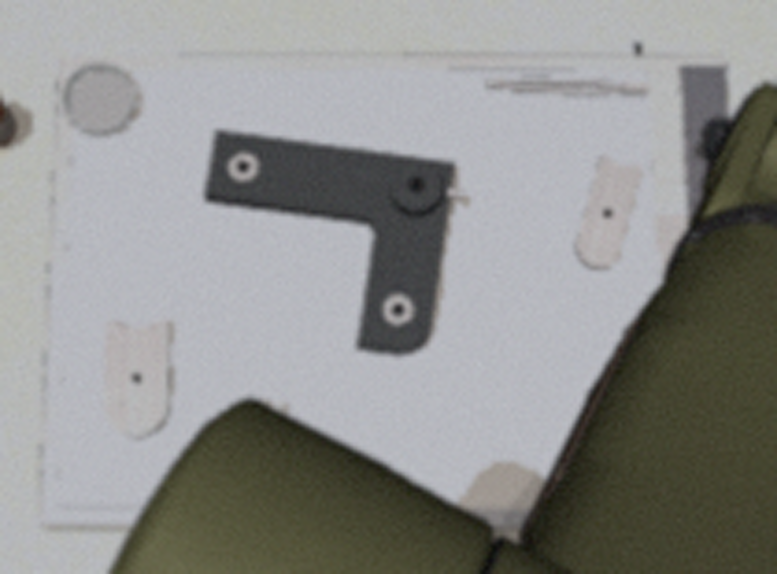

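Request:
{"api": "servo_tool", "payload": {"moves": [[[0,0,0,0,0.003,0,1],[0,0,0,0,0.006,0,1],[0,0,0,0,0.006,0,1]]]}}

```text
time_s: 4.02
ee_pos: [0.5689, -0.2417, 0.0269]
eef_rot: [3.138, 0.002, 1.575]
force: [-1.1, 1.1, 4.0]
grip_width: 0.0007
```

Request:
{"api": "servo_tool", "payload": {"moves": [[[0,0,0,0,-0.01,0,1],[0,0,0,0,-0.04,-0.1,1],[0,0,0,0,-0.08,-0.2,1],[0,0,0,0,-0.08,-0.25,1],[0,0,0,0,-0.08,-0.25,1],[0,0,0,0,-0.08,-0.25,1]]]}}

```text
time_s: 4.52
ee_pos: [0.529, -0.2423, 0.1546]
eef_rot: [3.134, 0.005, 1.575]
force: [0.3, 0.1, -0.4]
grip_width: 0.0005
```

```bash
python3 - <<'E'
from h import *
o=get_obs();print(o['ee_pos'],o['force'])
snap('wrist','w3.png')
E
```

```text
[ 0.52900686 -0.24226679  0.15461996] [ 0.31762151  0.14338737 -0.41541494]
```

View pics/w3.png

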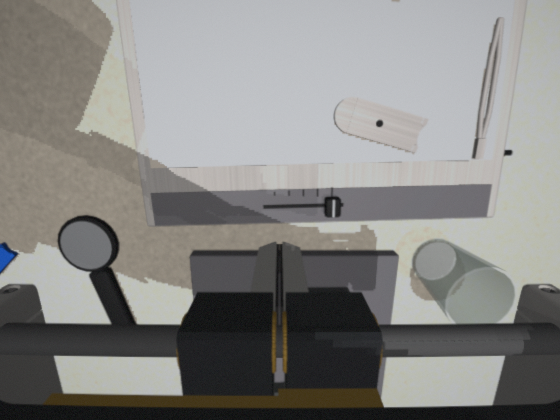

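```bash
python3 - <<'E'
from h import *
w=load('w3.png')
print(plane(w,[[333,206],[325,206],[341,206]],.032));print(plane(w,[[264,206],[344,205],[274,192],[332,190]],.018))
E
```

```text
[[ 0.58459814 -0.2416671   0.032     ]
 [ 0.57651263 -0.24167187  0.032     ]
 [ 0.5926937  -0.24166209  0.032     ]]
[[ 0.51454224 -0.24534697  0.018     ]
 [ 0.5988742  -0.24421519  0.018     ]
 [ 0.52508014 -0.23031595  0.018     ]
 [ 0.58537841 -0.22812479  0.018     ]]
```

```bash
python3 - <<'E'
from h import *
cmd([.42,.08,.2],0)
E
```

```text
cmd [ 3.8000e-03 -1.0000e-03  1.0025e+00] [ 0.6441 -0.2139 -0.0986] now [ 0.5285 -0.2418  0.1521] [3.137e+00 3.000e-03 1.575e+00] t 4.57
```

Request:
{"api": "servo_tool", "payload": {"moves": [[[0,0,0.99,0.644,-0.214,-0.1,0.2],[0,0,0.99,0.644,-0.214,-0.1,0.2],[0,0,0.99,0.644,-0.214,-0.1,0.2],[0,0,0.99,0.644,-0.214,-0.1,0.2],[0,0,0.99,0.644,-0.214,-0.1,0.2],[0,0,0.99,0.644,-0.214,-0.1,0.2],[0,0,0.99,0.644,-0.214,-0.1,0.2],[0,0,0.99,0.644,-0.214,-0.1,0.2],[0,0,0.99,0.644,-0.214,-0.1,0.2],[0,0,0.99,0.644,-0.214,-0.1,0.2],[0,0,0.99,0.644,-0.214,-0.1,0.2],[0,0,0.99,0.644,-0.214,-0.1,0.2]]]}}

```text
time_s: 5.57
ee_pos: [0.4193, 0.0806, 0.1989]
eef_rot: [3.138, -0.001, 0.147]
force: [1.1, 0.1, 0.2]
grip_width: 0.0743
```

```bash
python3 - <<'E'
from h import *
c=snap('wrist','w4.png');o=get_obs();print(o['ee_pos'],o['eef_rot'],o['qpos'],o['time_s'])
R,_=cv2.Rodrigues(c['rvec']);print(-R.T@c['tvec'].reshape(3))
E
```

```text
[0.4193292  0.08027023 0.19883328] [ 3.13833671e+00 -1.24731051e-03  1.36122472e-01] [ 0.10535212  0.02716305  1.85438926 -0.00337928  1.25869512  1.54106348] 5.6167
[0.49552639 0.09261748 0.37667886]
```

View pics/w4.png

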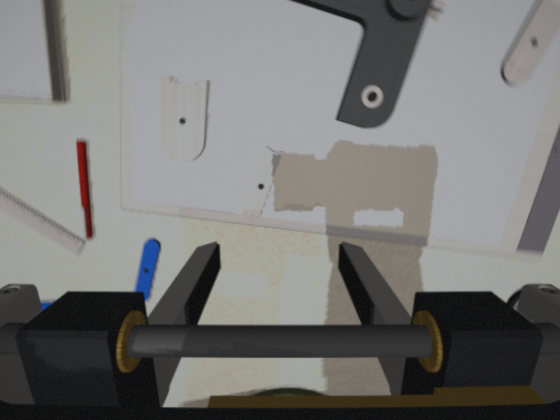

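```bash
python3 - <<'E'
from h import *
cmd([.42,.0,.12],0)
E
```

```text
cmd [ 0.002  -0.0009  0.0867] [-0.0207  0.1587  0.1582] now [0.4193 0.0803 0.1988] [ 3.138e+00 -1.000e-03  1.360e-01] t 5.62
```

Request:
{"api": "servo_tool", "payload": {"moves": [[[0.002,-0.001,0.087,-0.02,0.16,0.158,0.2],[0.002,-0.001,0.087,-0.02,0.16,0.158,0.2],[0.002,-0.001,0.087,-0.02,0.16,0.158,0.2],[0.002,-0.001,0.087,-0.02,0.16,0.158,0.2],[0.002,-0.001,0.087,-0.02,0.16,0.158,0.2]]]}}

```text
time_s: 6.03
ee_pos: [0.4195, -0.0011, 0.1183]
eef_rot: [-3.141, 0.004, -0.0]
force: [0.2, 1.0, 0.2]
grip_width: 0.0752
```

```bash
python3 - <<'E'
from h import *
c=snap('wrist','w5.png');o=get_obs();print(o['ee_pos'],o['eef_rot'],o['time_s'])
E
```

```text
[ 0.42016844 -0.00049879  0.11948057] [-3.14131719e+00  1.90903596e-03  5.14930193e-04] 6.0833
```

View pics/w5.png

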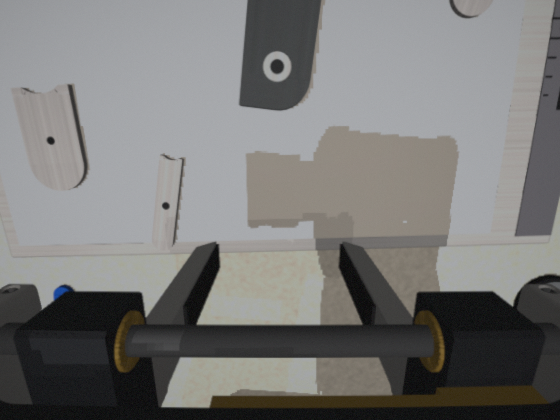

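```bash
cat >> h.py <<'E'
def leafmask(im):
    b=cv2.GaussianBlur(im,(0,0),0.8).astype(int)
    return ((b[:,:,0]-b[:,:,2]>0)).astype(np.uint8)*255
def footmask(im):
    g=cv2.cvtColor(im,cv2.COLOR_RGB2GRAY); return (g<95).astype(np.uint8)*255
E
python3 - <<'E'
from h import *
c=load('w5.png');im=c['color']
for p in [(50,120),(50,165),(172,180),(165,230),(110,150),(300,30),(270,40),(390,180),(200,100),(20,210)]: print(p,im[p[1],p[0]])
cv2.imwrite('pics/m5.png',np.hstack([leafmask(im),footmask(im)])[:260])
E
```

```text
(50, 120) [155 151 148]
(50, 165) [156 151 149]
(172, 180) [167 164 161]
(165, 230) [160 155 153]
(110, 150) [165 167 170]
(300, 30) [68 70 69]
(270, 40) [67 70 69]
(390, 180) [144 136 128]
(200, 100) [167 169 172]
(20, 210) [161 163 166]
```

View pics/m5.png

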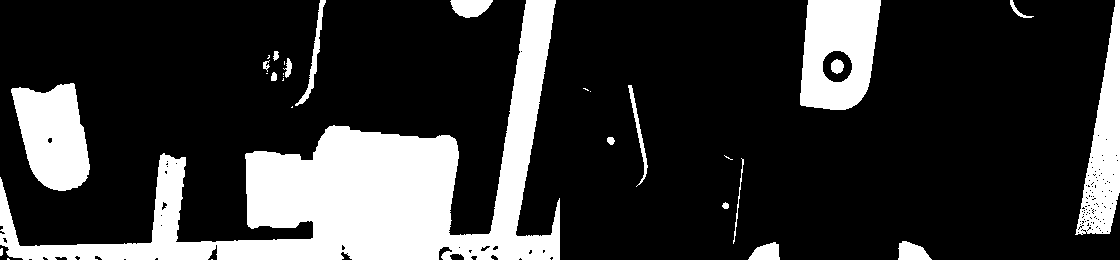

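```bash
cat > foot.py <<'E'
from h import *
import sys
def fitline(P):
    m=P.mean(0);u,s,v=np.linalg.svd(P-m);d=v[0];return m,d,np.abs((P-m)@v[1]).max()
def inter(a,b):
    t=np.linalg.solve(np.c_[a[1],-b[1]],b[0]-a[0]);return a[0]+t[0]*a[1]
def circ(P):
    A=np.c_[2*P,np.ones(len(P))];s=np.linalg.lstsq(A,(P**2).sum(1),rcond=None)[0];r=np.sqrt(s[2]+s[0]**2+s[1]**2);return s[:2],r
E
python3 - <<'E'
from foot import *
c=load('w5.png');im=c['color']
g=cv2.cvtColor(im,cv2.COLOR_RGB2GRAY).astype(float)
# subpixel edges per row/col, level midpoint 118
def rowx(y,x0,x1,L=118):
    r=g[y,x0:x1]; 
    i=np.where((r[:-1]-L)*(r[1:]-L)<0)[0]
    return [x0+k+(L-r[k])/(r[k+1]-r[k]) for k in i]
def colx(x,y0,y1,L=118):
    r=g[y0:y1,x]; i=np.where((r[:-1]-L)*(r[1:]-L)<0)[0]
    return [y0+k+(L-r[k])/(r[k+1]-r[k]) for k in i]
left=[(rowx(y,220,262)[0],y) for y in range(5,95,5)]
right=[(rowx(y,300,335),y) for y in range(5,80,5)]
print(right[:4]); right=[(a[0],y) for a,y in right if a]
bot=[(x,colx(x,90,120)) for x in range(245,282,3)];print(bot[:3]);bot=[(x,a[-1]) for x,a in bot if a]
Z=.034
F=lambda p:plane(c,p,Z)[:,:2]
l=fitline(F(left));r=fitline(F(right));b=fitline(F(bot))
for q in (l,r,b):print(q, np.degrees(np.arctan2(q[1][1],q[1][0])))
print('corner outer sharp',inter(r,b),'inner-left tip',inter(l,b),'width',abs((l[0]-r[0])@[-l[1][1],l[1][0]]))
E
```

```text
Traceback (most recent call last):
IndexError: list index out of range
```

```bash
cat >> foot.py <<'E'
def edge1(g,p,q,L,n=60):
    """first crossing of level L going p->q, subpixel"""
    p=np.array(p,float);q=np.array(q,float);n=int(np.linalg.norm(q-p)*4)
    t=np.linspace(0,1,n);pts=(p+t[:,None]*(q-p)).astype(np.float32)
    v=cv2.remap(g.astype(np.float32),pts[:,0].reshape(-1,1),pts[:,1].reshape(-1,1),cv2.INTER_LINEAR).ravel()
    i=np.where((v[:-1]<L)!=(v[1:]<L))[0]
    if len(i)==0:return None
    k=i[0];f=(L-v[k])/(v[k+1]-v[k]);return tuple(pts[k]+f*(pts[k+1]-pts[k]))
def edges(g,segs,L):
    return np.array([e for e in (edge1(g,p,q,L) for p,q in segs) if e is not None])
E
cat > f5.py <<'E'
from foot import *
c=load('w5.png');im=c['color']
g=cv2.cvtColor(im,cv2.COLOR_RGB2GRAY).astype(float)
L=115
left=edges(g,[((225,y),(256,y)) for y in range(4,92,4)],L)
right=edges(g,[((306,y),(335,y)) for y in range(4,66,4)],L)
bot=edges(g,[((x,118),(x,92)) for x in range(246,276,3)],L)
arc=edges(g,[((280+8*np.cos(a),78+8*np.sin(a)),(280+45*np.cos(a),78+45*np.sin(a))) for a in np.radians(np.arange(0,90,5))],L)
def meas(Z):
    F=lambda p:plane(c,p,Z)[:,:2]
    l=fitline(F(left));r=fitline(F(right));b=fitline(F(bot))
    print('Z',Z)
    for q in (l,r,b):print(q, np.degrees(np.arctan2(q[1][1],q[1][0])))
    print('sharp',inter(r,b),'tip',inter(l,b),'width',abs((l[0]-r[0])@[-l[1][1],l[1][0]]))
    A=F(arc);print('circ',circ(A[3:-3]))
meas(.034)
E
python3 f5.py
```

```text
Z 0.034
(array([0.5573632 , 0.02643501]), array([-0.99327898,  0.11574484]), np.float64(6.497522121671406e-05)) 173.3534121328356
(array([ 0.56586634, -0.02980036]), array([-0.99259367,  0.1214817 ]), np.float64(0.00012859749296162057)) 173.02237684858642
(array([0.51194489, 0.01468762]), array([-0.1193127 , -0.99285673]), np.float64(7.160988261704917e-05)) -96.85243834615356
sharp [ 0.50745776 -0.02265184] tip [0.51396431 0.0314922 ] width 0.054873216532587234
circ (array([ 5.35431908e-01, -1.84169144e-04]), np.float64(0.025426249600518223))
```

```bash
python3 - <<'E'
from foot import *
c=load('top1.png');g=cv2.cvtColor(c['color'],cv2.COLOR_RGB2GRAY).astype(float)
m=lambda x,y:(185+x/3.7,110+y/3.7)
print(g[170:172,280:295].round(),'box',g[180,270])
L=90
lo=edges(g,[(m(x,245),m(x,180)) for x in range(225,350,8)],L)
up=edges(g,[(m(x,110),m(x,165)) for x in range(230,380,8)],L)
le=edges(g,[(m(345,y),m(395,y)) for y in range(245,335,6)],L)
ri=edges(g,[(m(470,y),m(420,y)) for y in range(220,310,6)],L)
bo=edges(g,[(m(x,370),m(x,335)) for x in range(370,398,4)],L)
F=lambda p:plane(c,p,.034)[:,:2]
ls=[fitline(F(q)) for q in (lo,up,le,ri,bo)]
for q in ls: print(q,np.degrees(np.arctan2(q[1][1],q[1][0])))
print('inner',inter(ls[0],ls[2]),'outer',inter(ls[3],ls[4]))
E
```

```text
[[137. 125. 108. 101.  88.  62.  57.  62.  63.  56.  60.  60.  63.  59.
   62.]
 [165. 165. 162. 156. 137.  89.  65.  55.  62.  59.  61.  54.  58.  59.
   60.]] box 170.0
(array([0.61864919, 0.08929082]), array([-0.11240038, -0.993663  ]), np.float64(0.00032011674015052654)) -96.45370570041206
(array([0.67412042, 0.07827498]), array([-0.11801109, -0.99301228]), np.float64(0.0003810479805492387)) -96.77733055281969
(array([0.55914582, 0.02457714]), array([-0.99328338,  0.1157071 ]), np.float64(0.0002691778151056183)) 173.35558865772617
(array([ 0.58040848, -0.02997622]), array([-0.99308419,  0.11740443]), np.float64(0.00047591467945336626)) 173.25767150428894
(array([0.5103516 , 0.01116941]), array([-0.10399146, -0.99457819]), np.float64(0.00028389089236155815)) -95.96906336499775
inner [0.61065029 0.01857741] outer [ 0.50695742 -0.02129268]
```

```bash
python3 - <<'E'
from foot import *
c4=load('w4.png')
c=load('w5.png');im=c['color']
def dot(c,u,v,r=7):
    g=cv2.cvtColor(c['color'],cv2.COLOR_RGB2GRAY).astype(float)[v-r:v+r+1,u-r:u+r+1]
    w=np.clip(np.median(g)-15-g,0,None);yy,xx=np.mgrid[-r:r+1,-r:r+1];return (u+(w*xx).sum()/w.sum(),v+(w*yy).sum()/w.sum())
dl=[dot(c4,182,121),dot(c,50,140)];ds=[dot(c4,261,186),dot(c,165,205)]
print(dl,ds);print('large dot',tri([(c4,dl[0]),(c,dl[1])]),'small',tri([(c4,ds[0]),(c,ds[1])]))
print(plane(c,[dl[1],ds[1]],.024),plane(c4,[dl[0],ds[0]],.024))
f=cv2.GaussianBlur(im,(0,0),1.0).astype(float);s=(f[:,:,0]-f[:,:,2])
F=lambda p:plane(c,p,.024)[:,:2]
L=-.5
le=edges(s,[((5,y),(40,y)) for y in range(100,150,4)],L); ri=edges(s,[((100,y),(68,y)) for y in range(95,150,4)],L)
ro=edges(s,[((58+50*np.cos(a),160+45*np.sin(a)),(58,160)) for a in np.radians(np.arange(15,166,10))],L)
a=fitline(F(le));b=fitline(F(ri));print('L sides',a,b,circ(F(ro)))
print('w',abs((a[0]-b[0])@[-a[1][1],a[1][0]]))
hol=edges(s,[((x,70),(x,110)) for x in range(28,64,3)],L);print('hollow',F(hol),circ(F(hol)))
le=edges(s,[((148,y),(168,y)) for y in range(175,235,4)],L); ri=edges(s,[((196,y),(175,y)) for y in range(170,235,4)],L)
a=fitline(F(le));b=fitline(F(ri));print('S sides',a,b,'w',abs((a[0]-b[0])@[-a[1][1],a[1][0]]))
hol=edges(s,[((x,145),(x,175)) for x in range(164,184,2)],L);print('hollow',F(hol),circ(F(hol)))
E
```

```text
[(np.float64(182.02474402730377), np.float64(120.56015358361775)), (np.float64(50.294441993824435), np.float64(140.18328187031318))] [(np.float64(260.55050045495904), np.float64(186.07188353048227)), (np.float64(165.36854917234663), np.float64(205.41796494644595))]
large dot (array([0.48782949, 0.19763109, 0.02521723]), [np.float64(0.0005948721492671396), np.float64(0.0005948721492670899)]) small (array([0.42817315, 0.10295901, 0.0234645 ]), [np.float64(3.400179936786428e-05), np.float64(3.400179936786617e-05)])
[[0.48718818 0.1985035  0.024     ]
 [0.42827541 0.10275076 0.024     ]] [[0.48839932 0.19801839 0.024     ]
 [0.42830928 0.10294918 0.024     ]]
L sides (array([0.50103964, 0.2242448 ]), array([-0.99906592, -0.0432122 ]), np.float64(0.000245930505858327)) (array([0.5027963, 0.1680842]), array([-0.99805344, -0.06236451]), np.float64(0.0013437018545726972)) (array([0.4707844 , 0.19497363]), np.float64(0.0286654496579131))
w 0.05618405099028805
hollow [[0.53114328 0.20947306]
 [0.52910226 0.20727298]
 [0.52842559 0.20479387]
 [0.52747717 0.20236895]
 [0.52737228 0.19977813]
 [0.52653092 0.19733255]
 [0.5270849  0.19462034]
 [0.52803586 0.19183981]
 [0.52948021 0.18897623]
 [0.53152027 0.18601498]
 [0.5327901  0.18320611]
 [0.53300952 0.18059285]] (array([0.54834051, 0.19729831]), np.float64(0.021290825642687892))
S sides (array([0.4303121 , 0.11276484]), array([-0.98069386,  0.19554936]), np.float64(0.0002177628092870105)) (array([0.43113716, 0.08827582]), array([-0.98009107,  0.19854848]), np.float64(0.0008831789956665496)) w 0.02385489525887916
hollow [[0.4758916  0.09925472]
 [0.47447172 0.09763489]
 [0.47449969 0.09587373]
 [0.47339458 0.09421889]
 [0.47277165 0.09251689]
 [0.47181594 0.09084336]
 [0.47066979 0.08918409]
 [0.47093397 0.08739949]
 [0.47208481 0.08554123]
 [0.47291573 0.08371412]] (array([0.48187974, 0.08944548]), np.float64(0.010556199893101133))
```

```bash
python3 - <<'E'
from h import *
cmd([.4875,.198,.06],.05)
cmd([.4875,.198,.0200],.05)
E
```

```text
cmd [-0.0002  0.0012 -0.0315] [ 0.1351 -0.3969  0.1188] now [ 0.4202 -0.0005  0.1195] [-3.141e+00  2.000e-03  1.000e-03] t 6.08
cmd [-0.0002  0.0012 -0.0315] [ 0.1352 -0.3969  0.1988] now [ 0.4202 -0.0005  0.1195] [-3.141e+00  2.000e-03  1.000e-03] t 6.08
```

Request:
{"api": "servo_tool", "payload": {"moves": [[[0,0.001,-0.031,0.135,-0.397,0.06,0.05],[0,0.001,-0.031,0.135,-0.397,0.06,0.05],[0,0.001,-0.031,0.135,-0.397,0.06,0.05],[0,0.001,-0.031,0.135,-0.397,0.06,0.05],[0,0.001,-0.031,0.135,-0.397,0.1,0.05],[0,0.001,-0.031,0.135,-0.397,0.12,0.05],[0,0.001,-0.031,0.135,-0.397,0.12,0.05],[0,0.001,-0.031,0.135,-0.397,0.12,0.05],[0,0.001,-0.031,0.135,-0.397,0.15,0.05],[0,0.001,-0.031,0.135,-0.397,0.18,0.05],[0,0.001,-0.031,0.135,-0.397,0.19,0.05],[0,0.001,-0.031,0.135,-0.397,0.19,0.05]]]}}

```text
time_s: 7.08
ee_pos: [0.4872, 0.1973, 0.0247]
eef_rot: [-3.141, 0.001, 0.049]
force: [-0.3, 0.1, 0.6]
grip_width: 0.089
```

```bash
python3 - <<'E'
from h import *
c=snap('wrist','w6.png');o=get_obs();print(o['ee_pos'],o['eef_rot'],o['force'],o['time_s'],o['grip_width'])
E
```

```text
[0.4876557  0.1975859  0.02545097] [-3.14110289e+00 -3.48092547e-04  4.86813649e-02] [0.44109454 0.09425267 0.50204437] 7.1333 0.08912908218045713
```

View pics/w6.png

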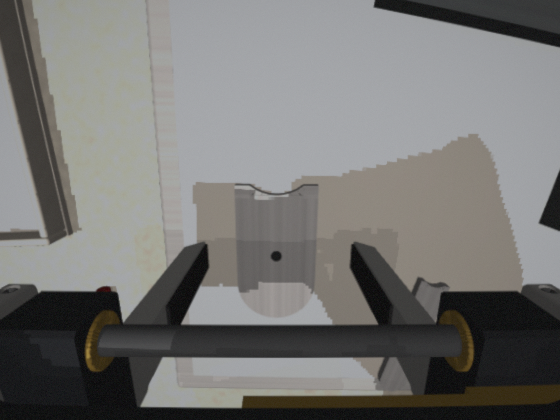

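Request:
{"api": "servo_tool", "payload": {"moves": [[[0,0,0,0,0,0.011,0.05],[0,0,0,0,0,0.011,0.05],[0,0,0,0,0,0.011,0.3],[0,0,0,0,0,0.011,0.6],[0,0,0,0,0,0.011,0.7],[0,0,0,0,0,0.011,0.7],[0,0,0,0,0,0.011,0.7]]], "squeeze": 20}}

```text
time_s: 7.72
ee_pos: [0.4877, 0.1976, 0.02]
eef_rot: [-3.141, -0.0, 0.049]
force: [0.2, -0.5, 0.5]
grip_width: 0.0595
```

Request:
{"api": "servo_tool", "payload": {"moves": [[[0,0,0,0,0,0,0.7],[0,0,0,0,0,0,0.7],[0,0,0,0,0,0,0.7],[0,0,0,0,0,0,0.7]]]}}

```text
time_s: 8.05
ee_pos: [0.4877, 0.1976, 0.0201]
eef_rot: [-3.141, -0.0, 0.049]
force: [0.1, 0.2, 0.2]
grip_width: 0.0497
```

```bash
python3 - <<'E'
from h import *
cmd([.469,-.053,.07],.6665)
E
```

```text
cmd [-3.000e-04 -4.000e-04 -3.933e-01] [-0.0617  0.4988 -0.1002] now [0.4877 0.1976 0.0201] [-3.141 -0.     0.049] t 8.05
```

Request:
{"api": "servo_tool", "payload": {"moves": [[[0,0,0,0,0,-0.05,0.7],[0,0,0,0,0,-0.1,0.7],[0,0,-0.393,-0.062,0.499,-0.1,0.7],[0,0,-0.393,-0.062,0.499,-0.1,0.7],[0,0,-0.393,-0.062,0.499,-0.1,0.7],[0,0,-0.393,-0.062,0.499,-0.1,0.7],[0,0,-0.393,-0.062,0.499,-0.1,0.7],[0,0,-0.393,-0.062,0.499,-0.1,0.7],[0,0,-0.393,-0.062,0.499,-0.1,0.7],[0,0,-0.393,-0.062,0.499,-0.1,0.7],[0,0,-0.393,-0.062,0.499,-0.1,0.7],[0,0,-0.393,-0.062,0.499,-0.1,0.7]]]}}

```text
time_s: 9.05
ee_pos: [0.4688, -0.0526, 0.0698]
eef_rot: [-3.141, -0.001, 0.666]
force: [1.6, 0.3, -1.6]
grip_width: 0.05
```

```bash
python3 - <<'E'
from h import *
c=snap('wrist','w7.png');o=get_obs();print(o['ee_pos'],o['eef_rot'],o['force'],o['time_s'],o['grip_width'])
cmd([.469,-.053,.023],.6665)
E
```

```text
[ 0.46884288 -0.05223738  0.06979272] [-3.14102584e+00 -5.77433807e-04  6.66705772e-01] [ 0.15629562  0.15815913 -1.91480799] 9.1 0.04979820503730482
cmd [-0.0004 -0.0004  0.0001] [-0.0008  0.0014  0.0936] now [ 0.4688 -0.0522  0.0698] [-3.141e+00 -1.000e-03  6.670e-01] t 9.1
```

View pics/w7.png

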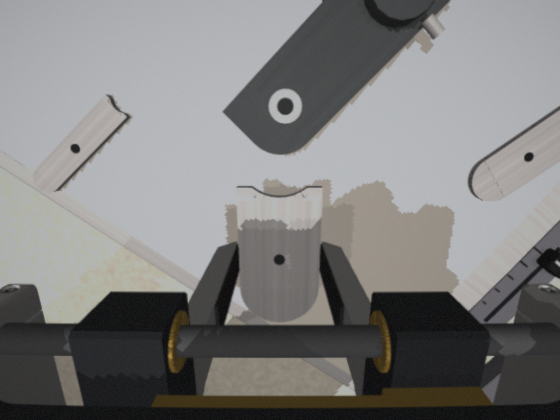

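Request:
{"api": "servo_tool", "payload": {"moves": [[[0,0,0,0,0,0.05,0.7],[0,0,0,0,0,0.08,0.7],[0,0,0,0,0,0.09,0.7],[0,0,0,0,0,0.098,0.7],[0,0,0,0,0,0.098,0.7],[0,0,0,0,0,0.098,0.7]]]}}

```text
time_s: 9.6
ee_pos: [0.4693, -0.0519, 0.0214]
eef_rot: [3.142, -0.001, 0.667]
force: [0.3, -0.2, -2.6]
grip_width: 0.0495
```

```bash
python3 - <<'E'
from h import *
c=snap('wrist','w8.png');o=get_obs();print(o['ee_pos'],o['eef_rot'],o['force'],o['time_s'],o['grip_width'])
cmd([.4849,-.0404,.0205],.6665)
E
```

```text
[ 0.46933789 -0.05204102  0.02152879] [ 3.14131146e+00 -1.27627057e-03  6.67124324e-01] [-0.8492411   0.14406922 -1.48908877] 9.65 0.04964407879523496
cmd [ 0.0002 -0.0008  0.0004] [0.0389 0.001  0.0021] now [ 0.4693 -0.052   0.0215] [ 3.141e+00 -1.000e-03  6.670e-01] t 9.65
```

View pics/w8.png

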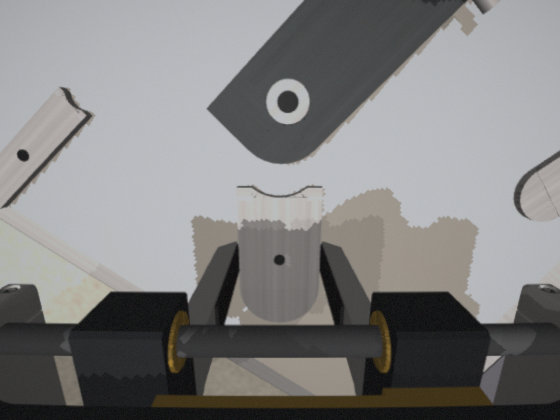

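```bash
cat > f8.py <<'E'
from foot import *
c=load('w8.png');im=c['color'];o=get_obs()
g=cv2.cvtColor(im,cv2.COLOR_RGB2GRAY).astype(float)
T=Ro.from_euler('xyz',o['eef_rot'])
def F(p,z):
    P=plane(c,p,z); P=P-o['ee_pos']; return T.inv().apply(P)[:,:2]*1000
L=115
bl=edges(g,[((x-15,110+ (x-212)*0.95+15),(x+15,110+(x-212)*.95-15)) for x in range(220,252,3)],L)
br=edges(g,[((x+15,120+(380-x)*.95+10),(x-15,120+(380-x)*.95-20)) for x in range(335,380,4)],L)
a=fitline(F(bl,.034));b=fitline(F(br,.034));print(a,b)
for q in(a,b):print(np.degrees(np.arctan2(q[1][1],q[1][0])))
print('sharp (tool mm)',inter(a,b))
le=edges(g,[((225,y),(250,y)) for y in range(192,212,3)],145);print(le)
print('leaf edges y', F([[237.5,200],[321.5,200]],.0255))
print('dot',F([[279.5,260]],.0255))
s=cv2.GaussianBlur(im,(0,0),.7).astype(float);
hol=edges(g,[((x,170),(x,205)) for x in range(252,308,4)],130);print(hol)
E
python3 f8.py
```

```text
(array([ 74.21739406, -24.29682965]), array([-0.70544083,  0.70876882]), np.float64(0.05720065242252469)) (array([78.69279981, 30.86874251]), array([0.70482884, 0.70937741]), np.float64(0.07137497626846742))
134.86516865085008
45.184282350238746
sharp (tool mm) [49.02745092  1.01194988]
[]
leaf edges y [[ 37.12688643 -24.20086856]
 [ 37.07409059  24.37393545]]
dot [[-0.48172327  0.06979598]]
[[252.      185.16641]
 [256.      187.57748]
 [260.      190.14767]
 [264.      192.39658]
 [268.      193.6039 ]
 [272.      194.44743]
 [276.      195.15808]
 [280.      195.28401]
 [284.      194.79317]
 [288.      194.12743]
 [292.      193.28787]
 [296.      191.63765]
 [300.      189.41847]
 [304.      187.38097]]
```

Request:
{"api": "servo_tool", "payload": {"moves": [[[0,0,0,0.01,0.002,0.002,0.7],[0,0,0,0.02,0.002,0.002,0.7],[0,0,0,0.03,0.002,0.0024,0.7],[0,0,0,0.036,0.002,0.0024,0.7],[0,0,0,0.036,0.002,0.0024,0.7],[0,0,0,0.036,0.002,0.0024,0.7]]]}}

```text
time_s: 10.15
ee_pos: [0.4841, -0.0415, 0.0203]
eef_rot: [3.141, -0.001, 0.668]
force: [-0.2, -0.1, -1.9]
grip_width: 0.0498
```

Request:
{"api": "servo_tool", "payload": {"moves": [[[0,0,0,0.002,0,0,0.7],[0,0,0,0.004,0,0,0.7],[0,0,0,0.005,0,0,0.7],[0,0,0,0.005,0,0,0.7],[0,0,0,0.005,0,0,0.7]]]}}

```text
time_s: 10.57
ee_pos: [0.4859, -0.0401, 0.0202]
eef_rot: [3.142, -0.001, 0.667]
force: [-1.5, -1.6, -1.2]
grip_width: 0.0495
```

```bash
python3 - <<'E'
from h import *
c=snap('wrist','w9.png');o=get_obs();print(o['ee_pos'],o['eef_rot'],o['force'],o['time_s'],o['grip_width'])
E
```

```text
[ 0.48595871 -0.04011896  0.02027628] [ 3.14148770e+00 -8.76899532e-04  6.67399006e-01] [-1.87892705 -1.80517468 -1.38587889] 10.6167 0.04956627316345577
```

View pics/w9.png

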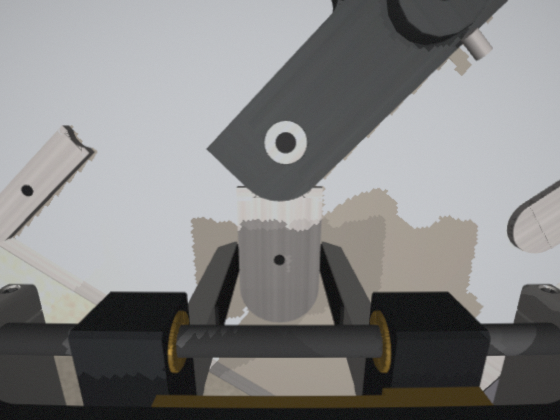

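Request:
{"api": "servo_tool", "payload": {"moves": [[[0,0,0,0.002,0,0.001,0.7],[0,0,0,0.002,0,0.001,0.7],[0,0,0,0.002,0,0.001,0.7]]]}}

```text
time_s: 10.87
ee_pos: [0.4861, -0.04, 0.0198]
eef_rot: [-3.141, 0.001, 0.667]
force: [-7.1, -6.2, 3.4]
grip_width: 0.0495
```

Request:
{"api": "servo_tool", "payload": {"moves": [[[0,0,0,0,0,0,0.4],[0,0,0,0,0,0,0.3],[0,0,0,0,0,0,0.3],[0,0,0,0,0,-0.01,0.3],[0,0,0,0,0,-0.02,0.3],[0,0,0,-0.01,0,-0.06,0.3],[0,0,0,-0.02,0,-0.1,0.3],[0,0,0,-0.02,0,-0.1,0.3]]]}}

```text
time_s: 11.53
ee_pos: [0.4797, -0.0466, 0.0734]
eef_rot: [3.138, -0.003, 0.667]
force: [0.2, -1.1, 0.6]
grip_width: 0.0654
```

```bash
python3 - <<'E'
from h import *
c=snap('wrist','w10.png');o=get_obs();print(o['ee_pos'],o['eef_rot'],o['force'],o['time_s'],o['grip_width'])
E
```

```text
[ 0.47928712 -0.04642735  0.07170471] [ 3.13917638e+00 -1.90798927e-03  6.66898832e-01] [0.07170008 0.07253598 0.05877271] 11.5833 0.06573183468554093
```

View pics/w10.png

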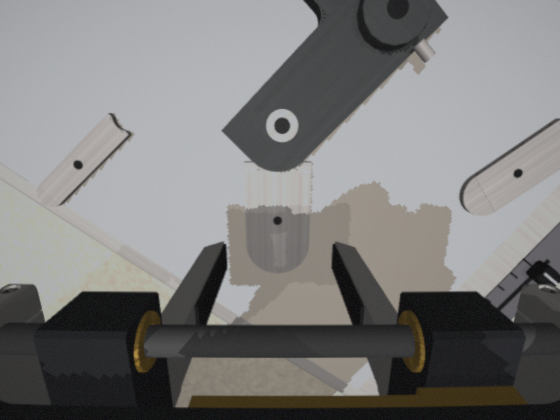

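```bash
cat > f10.py <<'E'
from foot import *
def chk(f,sl,sr,dotuv,L=115):
    c=load(f);g=cv2.cvtColor(c['color'],cv2.COLOR_RGB2GRAY).astype(float)
    bl=edges(g,sl,L);br=edges(g,sr,L)
    a=fitline(plane(c,bl,.034)[:,:2]);b=fitline(plane(c,br,.034)[:,:2]);s=inter(a,b)
    d=plane(c,[dotuv],.024)[0,:2]
    an=[np.degrees(np.arctan2(q[1][1],q[1][0])) for q in(a,b)];print(an,a[2],b[2],'sharp',s,'dot',d,'d-s',d-s)
    return a,b,s,d
E
python3 - <<'E'
from f10 import *
sl=[((x-12,133+(x-225)*.85+12),(x+12,133+(x-225)*.85-12)) for x in range(230,252,2)]
sr=[((x+15,88+(380-x)*.95+12),(x-15,88+(380-x)*.95-15)) for x in range(335,378,4)]
a,b,s,d=chk('w10.png',sl,sr,(277.5,220.5))
y=-.1185;R=np.array([[np.cos(y),-np.sin(y)],[np.sin(y),np.cos(y)]])
C=s+R@[.025,.025];v=C-d;print('centre',C,'dist',np.linalg.norm(v),'angle foot',np.degrees(np.arctan2(v[1],v[0])-y))
E
```

```text
[np.float64(-97.15955571643643), np.float64(-7.187416741732528)] 3.788818890965704e-05 5.375269686754241e-05 sharp [ 0.50838814 -0.02217843] dot [ 0.48574448 -0.04057588] d-s [-0.02264366 -0.01839745]
centre [ 5.36168385e-01 -3.09325138e-04] dist 0.06452879792021413 angle foot 45.39904517124426
```

```bash
python3 - <<'E'
from h import *
cmd([.4283,.1029,.07],-.2)
cmd([.4283,.1029,.0265],-.2)
E
```

```text
cmd [ 0.0009 -0.0018  0.5519] [ 0.1046 -0.2978  0.0029] now [ 0.4793 -0.0464  0.0717] [ 3.139e+00 -2.000e-03  6.670e-01] t 11.58
cmd [ 0.0009 -0.0018  0.5519] [ 0.1044 -0.298   0.0899] now [ 0.4793 -0.0464  0.0717] [ 3.139e+00 -2.000e-03  6.670e-01] t 11.58
```

Request:
{"api": "servo_tool", "payload": {"moves": [[[0.001,-0.002,0.552,0.105,-0.298,0,0.5],[0.001,-0.002,0.552,0.105,-0.298,0,0.5],[0.001,-0.002,0.552,0.105,-0.298,0,0.5],[0.001,-0.002,0.552,0.105,-0.298,0,0.5],[0.001,-0.002,0.552,0.105,-0.298,0,0.5],[0.001,-0.002,0.552,0.105,-0.298,0,0.5],[0.001,-0.002,0.552,0.105,-0.298,0,0.5],[0.001,-0.002,0.552,0.105,-0.298,0,0.5],[0.001,-0.002,0.552,0.105,-0.298,0.05,0.5],[0.001,-0.002,0.552,0.105,-0.298,0.08,0.5],[0.001,-0.002,0.552,0.105,-0.298,0.09,0.5],[0.001,-0.002,0.552,0.105,-0.298,0.09,0.5]]]}}

```text
time_s: 12.58
ee_pos: [0.4277, 0.1031, 0.0252]
eef_rot: [3.141, 0.003, -0.2]
force: [-0.3, -0.0, 0.2]
grip_width: 0.0468
```

```bash
python3 - <<'E'
from h import *
c=snap('wrist','w11.png');o=get_obs();print(o['ee_pos'],o['eef_rot'],o['force'],o['time_s'],o['grip_width'])
E
```

```text
[0.4282815  0.10316083 0.02614155] [ 3.14120739e+00  1.45042347e-03 -2.00061599e-01] [0.60884499 0.26562367 0.23134043] 12.6333 0.046962418483869076
```

View pics/w11.png

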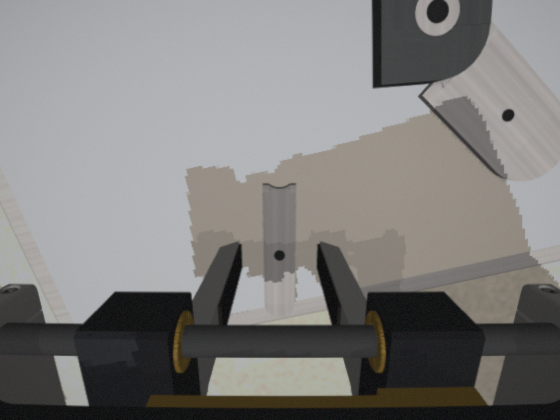

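Request:
{"api": "servo_tool", "payload": {"moves": [[[0,0,0,0,0,0.006,0.5],[0,0,0,0,0,0.0115,0.5],[0,0,0,0,0,0.0115,0.6],[0,0,0,0,0,0.0115,0.8],[0,0,0,0,0,0.0115,0.95],[0,0,0,0,0,0.0115,0.95],[0,0,0,0,0,0.0115,0.95],[0,0,0,0,0,0.0115,0.95],[0,0,0,0,0,0.0115,0.95],[0,0,0,0,0,0.0115,0.95]]], "squeeze": 20}}

```text
time_s: 13.47
ee_pos: [0.4284, 0.1032, 0.0206]
eef_rot: [3.141, 0.001, -0.2]
force: [0.1, -0.9, 3.2]
grip_width: 0.0197
```

```bash
python3 - <<'E'
from h import *
c=load('w11.png')
d=plane(c,[[279,255.5]],.024)[0];T=Ro.from_euler('xyz',[np.pi,0,-.2]);print(T.inv().apply(d-np.array([.42828,.10316,.02614])))
cmd([.50,.115,.07],1.2)
E
```

```text
[-4.26223539e-04  4.06442773e-05  2.14000000e-03]
cmd [-4.000e-04  8.000e-04 -8.913e-01] [ 0.1355 -0.0516 -0.099 ] now [0.4284 0.1032 0.0206] [ 3.141e+00  1.000e-03 -2.000e-01] t 13.47
```

Request:
{"api": "servo_tool", "payload": {"moves": [[[0,0,0,0,0,-0.05,0.95],[0,0,-0.89,0.135,-0.052,-0.1,0.95],[0,0,-0.89,0.135,-0.052,-0.1,0.95],[0,0,-0.89,0.135,-0.052,-0.1,0.95],[0,0,-0.89,0.135,-0.052,-0.1,0.95],[0,0,-0.89,0.135,-0.052,-0.1,0.95],[0,0,-0.89,0.135,-0.052,-0.1,0.95],[0,0,-0.89,0.135,-0.052,-0.1,0.95],[0,0,-0.89,0.135,-0.052,-0.1,0.95],[0,0,-0.89,0.135,-0.052,-0.1,0.95],[0,0,-0.89,0.135,-0.052,-0.1,0.95],[0,0,-0.89,0.135,-0.052,-0.1,0.95]]]}}

```text
time_s: 14.47
ee_pos: [0.4996, 0.1152, 0.0702]
eef_rot: [-3.14, 0.001, 1.181]
force: [-1.9, 0.0, -1.1]
grip_width: 0.019
```

```bash
python3 - <<'E'
from h import *
cmd([.563,.085,.07],2.2366)
E
```

```text
cmd [-1.200e-03 -1.000e-04 -6.719e-01] [-0.0077  0.1403  0.0002] now [0.4996 0.1152 0.0702] [-3.140e+00  1.000e-03  1.181e+00] t 14.47
```

Request:
{"api": "servo_tool", "payload": {"moves": [[[-0.001,0,-0.672,-0.008,0.14,0,0.95],[-0.001,0,-0.672,-0.008,0.14,0,0.95],[-0.001,0,-0.672,-0.008,0.14,0,0.95],[-0.001,0,-0.672,-0.008,0.14,0,0.95],[-0.001,0,-0.672,-0.008,0.14,0,0.95],[-0.001,0,-0.672,-0.008,0.14,0,0.95],[-0.001,0,-0.672,-0.008,0.14,0,0.95],[-0.001,0,-0.672,-0.008,0.14,0,0.95],[-0.001,0,-0.672,-0.008,0.14,0,0.95],[-0.001,0,-0.672,-0.008,0.14,0,0.95],[-0.001,0,-0.672,-0.008,0.14,0,0.95]]]}}

```text
time_s: 15.38
ee_pos: [0.5626, 0.0849, 0.0698]
eef_rot: [-3.141, -0.001, 2.234]
force: [0.8, 0.2, -1.2]
grip_width: 0.0196
```

```bash
python3 - <<'E'
from h import *
c=snap('wrist','w12.png');t=snap('top','top12.png')
cv2.imwrite('pics/top12c.png',cv2.resize(t['color'][110:265,185:395,::-1],None,fx=3.7,fy=3.7,interpolation=cv2.INTER_CUBIC))
cmd([.563,.085,.022],2.2366)
E
```

```text
cmd [-0.0003 -0.0002 -0.0014] [-0.0002  0.0005  0.0959] now [0.5627 0.0849 0.0699] [-3.141 -0.     2.234] t 15.48
```

View pics/w12.png

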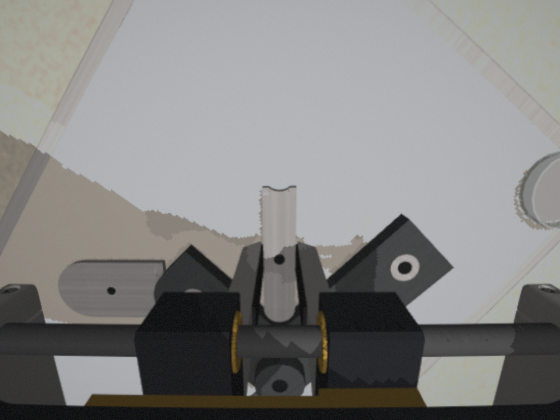

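View pics/top12c.png

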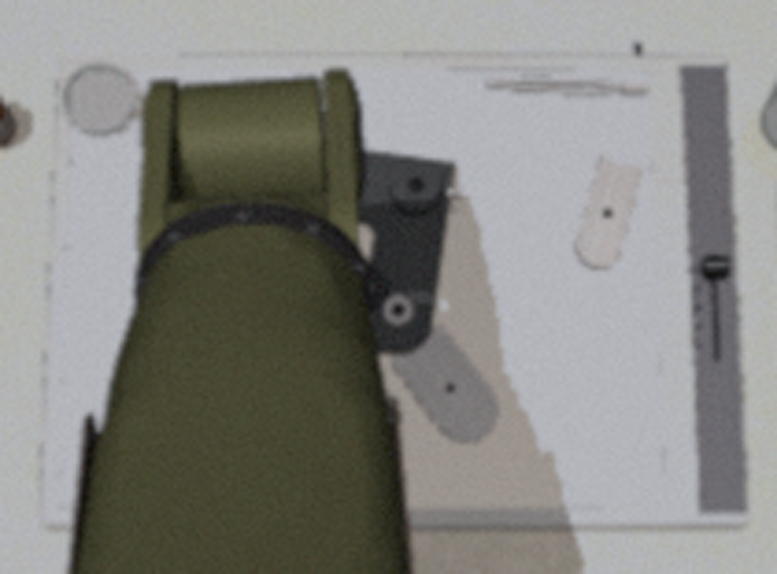

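Request:
{"api": "servo_tool", "payload": {"moves": [[[0,0,-0.0014,0,0.001,0.05,0.95],[0,0,-0.0014,0,0.001,0.08,0.95],[0,0,-0.0014,0,0.001,0.097,0.95],[0,0,-0.0014,0,0.001,0.097,0.95],[0,0,-0.0014,-0.02,0.001,0.097,0.95],[0,0,-0.0014,-0.04,0.001,0.098,0.95],[0,0,-0.0014,-0.054,0.001,0.098,0.95],[0,0,-0.0014,-0.058,0.001,0.098,0.95],[0,0,-0.0014,-0.058,0.001,0.098,0.95],[0,0,-0.0014,-0.058,0.001,0.098,0.95]]]}}

```text
time_s: 16.32
ee_pos: [0.581, 0.0622, 0.0211]
eef_rot: [-3.141, -0.0, 2.236]
force: [-0.3, 0.1, -0.9]
grip_width: 0.0197
```

```bash
python3 - <<'E'
from h import *
o=get_obs();print(o['force'],o['grip_width'])
cmd([.5835,.0593,.0203],2.2366)
E
```

```text
[-0.28333211  0.07323457 -0.88239547] 0.01972001686618075
cmd [-0.0002 -0.0002 -0.0003] [-0.0076  0.0003  0.0015] now [0.581  0.0622 0.0211] [-3.141 -0.     2.236] t 16.32
```

Remaining ≈3.8 mm; push on slowly.

Request:
{"api": "servo_tool", "payload": {"moves": [[[0,0,0,-0.003,0,0.001,0.95],[0,0,0,-0.006,0,0.0015,0.95],[0,0,0,-0.008,0,0.0015,0.95],[0,0,0,-0.008,0,0.0015,0.95],[0,0,0,-0.008,0,0.0015,0.95]]]}}

```text
time_s: 16.73
ee_pos: [0.5832, 0.0592, 0.0201]
eef_rot: [-3.141, -0.001, 2.236]
force: [-2.8, 0.8, -1.0]
grip_width: 0.0195
```

Request:
{"api": "servo_tool", "payload": {"moves": [[[0,0,0,-0.002,-0.0005,0,0.95],[0,0,0,-0.003,-0.0005,0.0004,0.95],[0,0,0,-0.003,-0.0005,0.0004,0.95]]]}}

```text
time_s: 16.98
ee_pos: [0.5831, 0.0589, 0.0196]
eef_rot: [-3.14, -0.003, 2.236]
force: [-5.7, 7.3, 1.1]
grip_width: 0.0196
```

Request:
{"api": "servo_tool", "payload": {"moves": [[[0,0,0,0,0,0,0.75],[0,0,0,0,0,0,0.65],[0,0,0,0,0,0,0.65],[0,0,0,0,0,-0.01,0.65],[0,0,0,0,0,-0.03,0.65],[0,0,0,0.03,0,-0.08,0.65],[0,0,0,0.06,0,-0.12,0.65],[0,0,0,0.12,0,-0.12,0.65],[0,0,0,0.12,0,-0.12,0.65],[0,0,0,0.12,0,-0.12,0.65]]]}}

```text
time_s: 17.82
ee_pos: [0.5462, 0.1067, 0.0811]
eef_rot: [-3.141, -0.002, 2.238]
force: [0.4, -0.6, 0.3]
grip_width: 0.0328
```

```bash
python3 - <<'E'
from h import *
c=snap('wrist','w13.png')
cmd([.45,.0,.12],0.6)
E
```

```text
cmd [-1.7000e-03 -8.0000e-04  1.0422e+00] [-0.0472 -0.2829 -0.0786] now [0.5465 0.106  0.0806] [-3.141e+00 -3.000e-03  2.237e+00] t 17.87
```

View pics/w13.png

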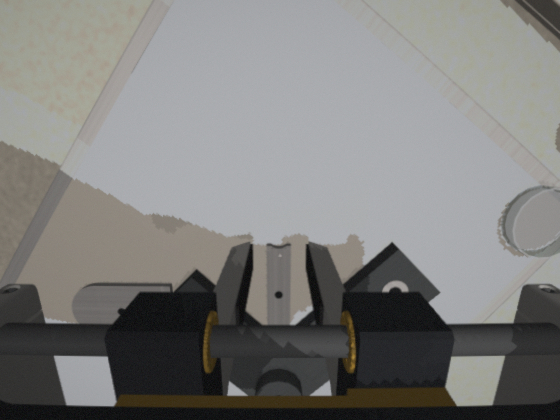

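Request:
{"api": "servo_tool", "payload": {"moves": [[[0,0,0.99,-0.05,-0.2,-0.14,0.4],[0,0,0.99,-0.05,-0.2,-0.14,0.4],[0,0,0.99,-0.05,-0.2,-0.14,0.4],[0,0,0.99,-0.05,-0.2,-0.14,0.4],[0,0,0.99,-0.05,-0.2,-0.14,0.4],[0,0,0.99,-0.05,-0.2,-0.14,0.4],[0,0,0.99,-0.05,-0.2,-0.14,0.4],[0,0,0.99,-0.05,-0.2,-0.14,0.4],[0,0,0.99,-0.05,-0.2,-0.14,0.4],[0,0,0.99,-0.05,-0.2,-0.14,0.4],[0,0,0.99,-0.05,-0.2,-0.14,0.4],[0,0,0.99,-0.05,-0.2,-0.14,0.4]]]}}

```text
time_s: 18.87
ee_pos: [0.4839, 0.0236, 0.1507]
eef_rot: [-3.139, 0.001, 0.729]
force: [0.3, -0.1, -0.3]
grip_width: 0.0564
```

```bash
python3 - <<'E'
from h import *
cmd([.49,-.03,.15],-0.2)
E
```

```text
cmd [-0.0013  0.0013  0.5916] [-0.0623  0.088   0.0012] now [0.4839 0.0236 0.1507] [-3.139e+00  1.000e-03  7.290e-01] t 18.87
```

Request:
{"api": "servo_tool", "payload": {"moves": [[[0,0,0.59,-0.062,0.088,0,0.4],[0,0,0.59,-0.062,0.088,0,0.4],[0,0,0.59,-0.062,0.088,0,0.4],[0,0,0.59,-0.062,0.088,0,0.4],[0,0,0.59,-0.062,0.088,0,0.4],[0,0,0.59,-0.062,0.088,0,0.4],[0,0,0.59,-0.062,0.088,0,0.4],[0,0,0.59,-0.062,0.088,0,0.4],[0,0,0.59,-0.062,0.088,0,0.4]]]}}

```text
time_s: 19.62
ee_pos: [0.4904, -0.0308, 0.1506]
eef_rot: [-3.141, 0.003, -0.201]
force: [-0.3, 0.1, -0.5]
grip_width: 0.0563
```

```bash
python3 - <<'E'
from h import *
c=snap('wrist','w14.png');o=get_obs();print(o['ee_pos'],o['eef_rot'],o['time_s'])
E
```

```text
[ 0.49035374 -0.03060547  0.15058504] [-3.14083185e+00  2.78639291e-03 -1.97021889e-01] 19.6667
```

View pics/w14.png

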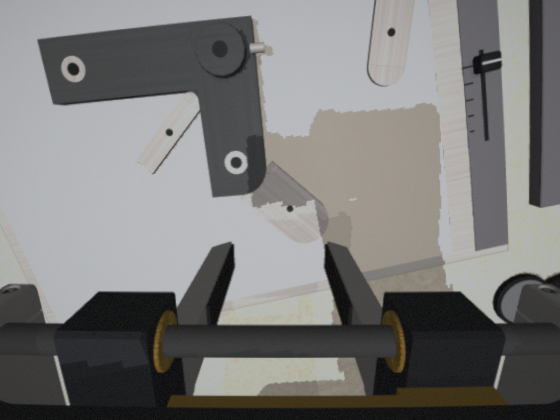

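```bash
python3 - <<'E'
from foot import *
c=load('w14.png');g=cv2.cvtColor(c['color'],cv2.COLOR_RGB2GRAY).astype(float);L=112
lo=edges(g,[((x,115),(x,88)) for x in range(62,165,6)],L)
le=edges(g,[((195,y),(220,y)) for y in range(125,185,5)],L)
bo=edges(g,[((x,210),(x,182)) for x in range(215,238,3)],L)
ri=edges(g,[((278,y),(250,y)) for y in range(70,150,6)],L)
F=lambda p,z=.034:plane(c,p,z)[:,:2]
ls=[fitline(F(q)) for q in (lo,le,bo,ri)]
for q in ls: print(q[2],np.degrees(np.arctan2(q[1][1],q[1][0])))
si=inter(ls[0],ls[1]);so=inter(ls[2],ls[3]);print('inner',si,'outer',so)
y=-.119;R=np.array([[np.cos(y),-np.sin(y)],[np.sin(y),np.cos(y)]])
print('foot vec in->out',R.T@(so-si))
dS=F([[169,132]],.024)[0];dL=F([[289.5,208.5]],.024)[0];print(dS,dL)
Ci=si+R@[-.01,.01];Co=so+R@[.025,.025]
for C,d in((Ci,dS),(Co,dL)):
    v=R.T@(C-d);print('v foot',v,'dist',np.linalg.norm(v),np.degrees(np.arctan2(v[1],v[0])))
# leaf axis of small: ends
s=[(138,166),(154,173)];e=F(s,.024);m=e.mean(0);v=R.T@(dS-m);print('axis small',np.degrees(np.arctan2(v[1],v[0])))
print('middle dot',F([[391,32]],.024),F([[369,65],[403,68],[375,0],[412,0],[387,86]],.024))
E
```

```text
0.00025315665189825905 -96.85096318870613
7.374257554701733e-05 173.47958110479087
3.284738957049754e-05 -96.60585760364252
0.00013677687128584495 173.23970146208651
inner [0.61170031 0.01962611] outer [ 0.50895428 -0.02392088]
foot vec in->out [-0.09684953 -0.05543696]
[0.5834267  0.05815694] [ 0.48568659 -0.04047836]
v foot [ 0.02264802 -0.02490171] dist 0.033660475531071765 -47.713590487090286
v foot [0.04613744 0.04420271] dist 0.06389478428424157 43.77313655041085
axis small -40.93468696518789
middle dot [[ 0.62707869 -0.16031633]] [[ 0.60378881 -0.13739549]
 [ 0.59524241 -0.16769853]
 [ 0.65501508 -0.14956796]
 [ 0.64889236 -0.18143418]
 [ 0.58266797 -0.15144956]]
```

```bash
python3 - <<'E'
from foot import *
c=load('w14.png');g=cv2.cvtColor(c['color'],cv2.COLOR_RGB2GRAY).astype(float);L=112
R_,_=cv2.Rodrigues(c['rvec']);print('cam',-R_.T@c['tvec'].reshape(3))
lo=edges(g,[((x,115),(x,88)) for x in range(62,165,6)],L)
le=edges(g,[((195,y),(220,y)) for y in range(125,185,5)],L)
F=lambda p,z=.034:plane(c,p,z)[:,:2]
a=fitline(F(lo,.018));b=fitline(F(le));si=inter(a,b)
y=-.119;R=np.array([[np.cos(y),-np.sin(y)],[np.sin(y),np.cos(y)]])
dS=F([[169,132]],.024)[0]
for Ci in (si+R@[-.01,.01], np.array([.50895,-.02392])+R@[.09,.065]):
    v=R.T@(Ci-dS);print('v foot',v,'dist',np.linalg.norm(v),np.degrees(np.arctan2(v[1],v[0])))
im=c['color'][:,:,::-1];cv2.imwrite('pics/w14c.png',cv2.resize(im[70:250,120:340],None,fx=3.5,fy=3.3,interpolation=cv2.INTER_CUBIC))
E
```

```text
cam [ 0.56670957 -0.04632848  0.32807654]
v foot [ 0.02465033 -0.0248913 ] dist 0.03503163607361481 -45.27868668461475
v foot [ 0.02579413 -0.0253383 ] dist 0.03615752938462072 -44.48923820000806
```

View pics/w14c.png

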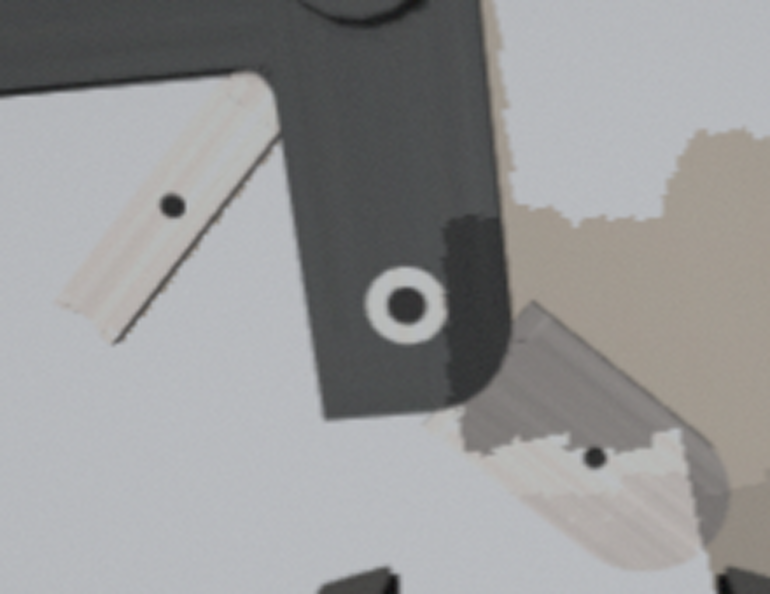

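```bash
python3 - <<'E'
from h import *
cmd([.627,-.160,.026],-.24)
E
```

```text
cmd [-0.0004  0.0018  0.0274] [0.3194 0.2005 0.2481] now [ 0.4904 -0.0306  0.1506] [-3.141e+00  3.000e-03 -1.970e-01] t 19.67
```

Request:
{"api": "servo_tool", "payload": {"moves": [[[0,0.002,0.027,0.319,0.2,0.06,0.3],[0,0.002,0.027,0.319,0.2,0.08,0.3],[0,0.002,0.027,0.319,0.2,0.1,0.3],[0,0.002,0.027,0.319,0.2,0.12,0.3],[0,0.002,0.027,0.319,0.2,0.14,0.3],[0,0.002,0.027,0.319,0.2,0.16,0.3],[0,0.002,0.027,0.319,0.2,0.2,0.3],[0,0.002,0.027,0.319,0.2,0.24,0.3],[0,0.002,0.027,0.319,0.2,0.248,0.3],[0,0.002,0.027,0.319,0.2,0.248,0.3]]]}}

```text
time_s: 20.5
ee_pos: [0.626, -0.1597, 0.0249]
eef_rot: [-3.141, 0.002, -0.238]
force: [-0.8, 0.4, 0.2]
grip_width: 0.0657
```

```bash
python3 - <<'E'
from h import *
c=snap('wrist','w15.png');o=get_obs();print(o['ee_pos'],o['eef_rot'],o['force'],o['time_s'],o['grip_width'])
t=load('top1.png');print(plane(t,[[128,159],[172,156],[174,213],[128,215]],.024))
E
```

```text
[ 0.62680689 -0.15982662  0.02642513] [-3.14093737e+00 -1.77242769e-06 -2.38222402e-01] [-0.3580388  -0.12049598 -0.24251146] 20.55 0.06573216695955118
[[0.63702314 0.48875501 0.024     ]
 [0.64850276 0.35638223 0.024     ]
 [0.47890986 0.33614235 0.024     ]
 [0.46926668 0.47078325 0.024     ]]
```

View pics/w15.png

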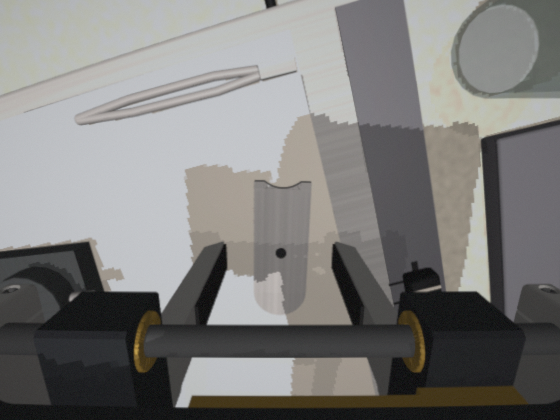

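Request:
{"api": "servo_tool", "payload": {"moves": [[[0,0,0,0,0,0.006,0.3],[0,0,0,0,0,0.012,0.3],[0,0,0,0,0,0.012,0.5],[0,0,0,0,0,0.012,0.8],[0,0,0,0,0,0.012,0.8],[0,0,0,0,0,0.012,0.8],[0,0,0,0,0,0.012,0.8],[0,0,0,0,0,0.012,0.8],[0,0,0,0,0,0.012,0.8],[0,0,0,0,0,0.012,0.8]]]}}

```text
time_s: 21.38
ee_pos: [0.6269, -0.1599, 0.0206]
eef_rot: [-3.141, -0.0, -0.238]
force: [-0.6, -0.5, 1.9]
grip_width: 0.0336
```

```bash
python3 - <<'E'
from h import *
cmd([.58,.0,.13],-.05)
cmd([.5585,.413,.13],.1)
E
```

```text
cmd [-0.0004 -0.0002 -0.1198] [-0.1665 -0.2887 -0.2187] now [ 0.6269 -0.1599  0.0206] [-3.141 -0.    -0.238] t 21.38
cmd [-4.000e-04 -2.000e-04 -2.153e-01] [-0.4032 -1.0812 -0.2182] now [ 0.6269 -0.1599  0.0206] [-3.141 -0.    -0.238] t 21.38
```

Request:
{"api": "servo_tool", "payload": {"moves": [[[0,0,0,0,0,-0.08,0.8],[0,0,0,0,0,-0.16,0.8],[0,0,0,0,0,-0.22,0.8],[0,0,-0.2,-0.3,-0.7,-0.22,0.8],[0,0,-0.2,-0.3,-0.7,-0.22,0.8],[0,0,-0.2,-0.3,-0.7,-0.22,0.8],[0,0,-0.2,-0.3,-0.7,-0.22,0.8],[0,0,-0.2,-0.3,-0.7,-0.22,0.8],[0,0,-0.2,-0.3,-0.7,-0.22,0.8],[0,0,-0.2,-0.3,-0.7,-0.22,0.8],[0,0,-0.2,-0.3,-0.7,-0.22,0.8],[0,0,-0.2,-0.3,-0.7,-0.22,0.8]]]}}

```text
time_s: 22.38
ee_pos: [0.5637, 0.2118, 0.1307]
eef_rot: [-3.141, -0.0, 0.076]
force: [1.8, -0.5, -2.9]
grip_width: 0.0336
```

```bash
python3 - <<'E'
from h import *
print(get_obs()['grip_width'])
cmd([.5585,.413,.13],.1)
E
```

```text
0.03363878799616313
cmd [-0.0003 -0.     -0.0154] [ 0.02   -0.402   0.0015] now [0.5637 0.2118 0.1307] [-3.141 -0.     0.076] t 22.38
```

Request:
{"api": "servo_tool", "payload": {"moves": [[[0,0,-0.015,0.02,-0.4,0,0.8],[0,0,-0.015,0.02,-0.4,0,0.8],[0,0,-0.015,0.02,-0.4,0,0.8],[0,0,-0.015,0.02,-0.4,0,0.8],[0,0,-0.015,0.02,-0.4,0,0.8],[0,0,-0.015,0.02,-0.4,0,0.8],[0,0,-0.015,0.02,-0.4,0,0.8]]]}}

```text
time_s: 22.97
ee_pos: [0.5576, 0.4134, 0.1296]
eef_rot: [3.141, 0.001, 0.102]
force: [0.7, -1.0, -2.2]
grip_width: 0.0334
```

```bash
python3 - <<'E'
from h import *
c=snap('wrist','w16.png');o=get_obs();print(o['ee_pos'],o['eef_rot'],o['force'],o['time_s'],o['grip_width'])
E
```

```text
[0.55812543 0.41200097 0.1298961 ] [3.14127131e+00 1.07833761e-03 1.00411301e-01] [ 0.00672913 -0.85206508 -2.16647246] 23.0167 0.033761437029015635
```

View pics/w16.png

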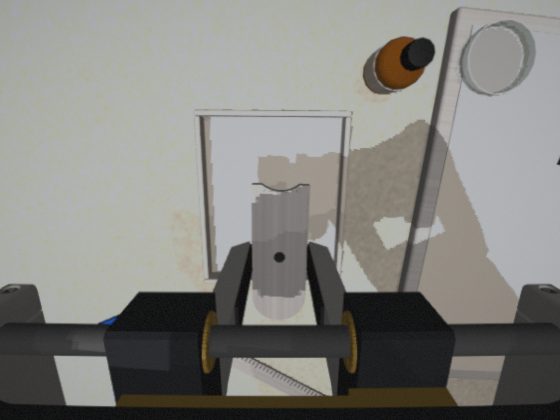

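```bash
python3 - <<'E'
from h import *
c=load('w16.png')
P=plane(c,[[195,110],[352,111],[347,280],[205,280]],.024);print(P,P.mean(0))
E
```

```text
[[0.64212395 0.49608584 0.024     ]
 [0.65515384 0.35900198 0.024     ]
 [0.49281068 0.33734398 0.024     ]
 [0.47826401 0.4811177  0.024     ]] [0.56708812 0.41838738 0.024     ]
```

```bash
python3 - <<'E'
from h import *
cmd([.563,.417,.0085],.1)
E
```

```text
cmd [0.0002 0.0007 0.0003] [ 0.011  -0.009   0.2428] now [0.5581 0.412  0.1299] [3.141e+00 1.000e-03 1.000e-01] t 23.02
```

Request:
{"api": "servo_tool", "payload": {"moves": [[[0,0,0,0.011,-0.009,0.07,0.8],[0,0,0,0.011,-0.009,0.14,0.8],[0,0,0,0.011,-0.009,0.2,0.8],[0,0,0,0.011,-0.009,0.23,0.8],[0,0,0,0.011,-0.009,0.24,0.8],[0,0,0,0.011,-0.009,0.2425,0.8],[0,0,0,0.011,-0.009,0.2425,0.8],[0,0,0,0.011,-0.009,0.2425,0.8]]]}}

```text
time_s: 23.68
ee_pos: [0.564, 0.4173, 0.0108]
eef_rot: [-3.14, -0.002, 0.1]
force: [-0.4, -0.2, -2.2]
grip_width: 0.0334
```

Request:
{"api": "servo_tool", "payload": {"moves": [[[0,0,0,0,0,0.005,0.8],[0,0,0,0,0,0.006,0.8],[0,0,0,0,0,0.006,0.8]]]}}

```text
time_s: 23.93
ee_pos: [0.5642, 0.4175, 0.0084]
eef_rot: [-3.14, -0.002, 0.1]
force: [1.1, -0.9, -1.7]
grip_width: 0.0335
```

Nearly on the floor; release and rise.

Request:
{"api": "servo_tool", "payload": {"moves": [[[0,0,0,0,0,0.001,0.65],[0,0,0,0,0,0.001,0.5],[0,0,0,0,0,0.001,0.5],[0,0,0,0,0,0,0.5],[0,0,0,0,0,-0.02,0.5],[0,0,0,0,0,-0.08,0.5],[0,0,0,-0.1,0,-0.16,0.5],[0,0,0,-0.16,0,-0.22,0.5],[0,0,0,-0.2,0,-0.25,0.5],[0,0,0,-0.2,0,-0.25,0.5]]]}}

```text
time_s: 24.77
ee_pos: [0.4622, 0.4084, 0.1393]
eef_rot: [-3.136, -0.008, 0.102]
force: [1.6, 1.2, 1.4]
grip_width: 0.0469
```

```bash
python3 - <<'E'
from h import *
c=snap('wrist','w17.png');t=snap('top','top17.png');s=snap('scene','sc17.png');o=get_obs();print(o['ee_pos'],o['eef_rot'],o['force'],o['time_s'],o['grip_width'])
cv2.imwrite('pics/top17c.png',cv2.resize(t['color'][110:320,80:400,::-1],None,fx=2.4,fy=2.4,interpolation=cv2.INTER_CUBIC))
E
```

```text
[0.46474579 0.40745956 0.13394303] [-3.13935539 -0.00365137  0.10054676] [ 0.16636428 -1.37772002 -0.73376639] 24.9167 0.04645353400714906
```

View pics/w17.png

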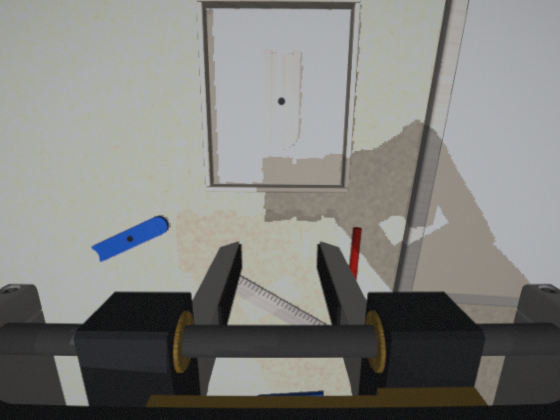

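View pics/top17c.png

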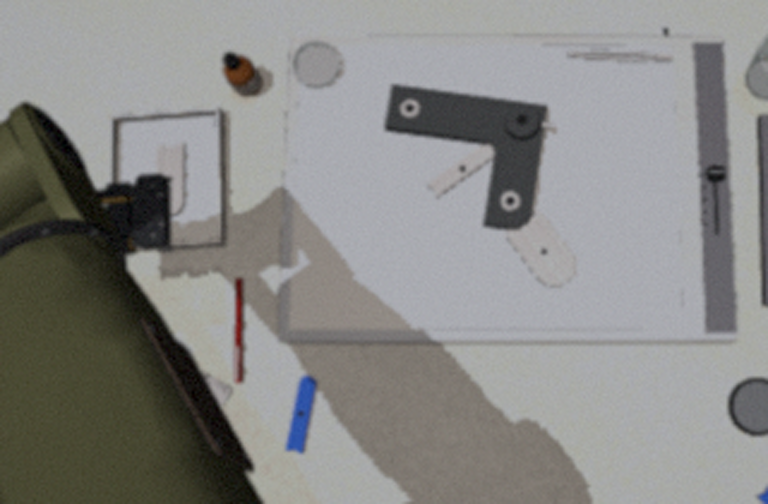

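```bash
python3 - <<'E'
from f10 import *
c=load('w10.png');im=c['color'];g=cv2.GaussianBlur(cv2.cvtColor(im,cv2.COLOR_RGB2GRAY),(0,0),.7).astype(float)
sl=[((x-12,133+(x-225)*.85+12),(x+12,133+(x-225)*.85-12)) for x in range(230,252,2)]
sr=[((x+15,88+(380-x)*.95+12),(x-15,88+(380-x)*.95-15)) for x in range(335,378,4)]
a,b,s,d=chk('w10.png',sl,sr,(277.5,220.5))
for y in (172,180,190,200,215,230,245): print(y,g[y,240:252].round().astype(int),g[y,306:318].round().astype(int))
cv2.imwrite('pics/w10c.png',cv2.resize(im[120:290,200:360,::-1],None,fx=4.5,fy=3.5,interpolation=cv2.INTER_CUBIC))
for l,r,y in ((246.5,312,175),(246.5,310,235)): print(plane(c,[[l,y],[r,y]],.024)[:,:2])
E
```

```text
[np.float64(-97.15955571643643), np.float64(-7.187416741732528)] 3.788818890965704e-05 5.375269686754241e-05 sharp [ 0.50838814 -0.02217843] dot [ 0.48574448 -0.04057588] d-s [-0.02264366 -0.01839745]
172 [182 182 182 182 182 182 182 181 181 181 181 182] [183 183 182 180 175 169 170 178 181 182 182 182]
180 [182 182 182 182 182 181 181 180 179 178 180 181] [182 182 180 178 177 178 180 182 182 183 183 183]
190 [183 183 183 182 182 182 181 180 179 178 179 180] [182 181 180 176 169 166 171 178 182 183 182 182]
200 [183 182 182 182 182 181 180 179 178 178 179 180] [183 180 178 174 167 167 174 179 182 183 183 183]
215 [135 135 135 134 131 124 118 114 113 113 113 113] [122 122 121 123 129 134 135 136 136 135 135 135]
230 [134 134 134 134 133 128 121 116 114 113 113 114] [116 115 117 125 132 135 136 135 135 135 136 135]
245 [134 134 134 134 133 130 123 116 113 111 111 112] [115 115 120 128 134 135 135 136 136 135 135 136]
[[ 0.49925943 -0.00082875]
 [ 0.52920351 -0.03898103]]
[[ 0.46153448 -0.02883107]
 [ 0.49209099 -0.06784338]]
```

View pics/w10c.png

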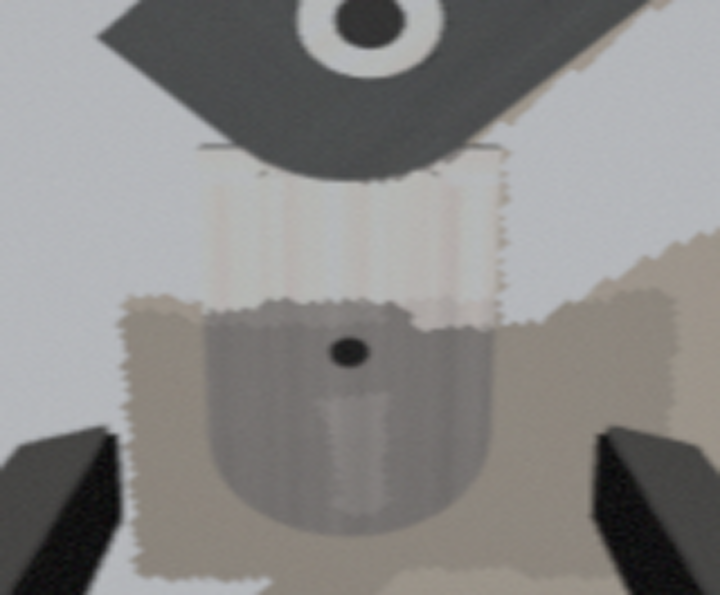

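```bash
python3 - <<'E'
from h import *
print(get_obs()['force'],get_obs()['joint_vel'].round(3)); hand_in()
E
```

```text
[ 0.16636428 -1.37772002 -0.73376639] [-0.018  0.053 -0.003 -0.001 -0.005 -0.004]
the job is handed in; nothing more can be done
```

The job was finished and handed in at about 25 s of the 70 s allowed. No verdict is reported back, so the checks below are my own measurements.

- **Dimmer:** I pushed the cap about 58.7 mm to the end of its slot, level with the last tick. It was still there in the last top view.
- **Which foot:** The foot on the light box is foot_a. Its rounded outer corner fitted to 25.4 mm against the stated 25, and its inside fillet is clearly the small 10 mm one.
- **leaf_large:** I laid it hollow end onto the outer corner and pushed it home with about 9.5 N. After release its origin lay 64.5 mm and 63.9 mm from the corner's arc centre in two views (64.15 expected). The views put it 0.4 mm to one side and 1.4 mm to the other. That is inside the 2 mm limit, but they disagree. The second came from a short edge, and the horns looked even on both sides in the closer view.
- **leaf_small:** I laid it round end into the inside corner and pushed it home with about 9.3 N along the diagonal. Its origin measured 35.0 mm from the fillet's arc centre, on the diagonal (35 expected). A first reading of 33.7 mm used the wrong edge height for the foot's side face. Working from the outer corner instead gave 36.2 mm, also within the limit.
- **leaf_middle:** It lies flat near the middle of the white tray, seen in the wrist and top views.
- **Everything else:** By eye, the bystanders in view had not moved. At hand-in the open gripper was raised about 13 cm, touching nothing.

While pushing the dimmer, the arm read about 4 N upward with the fingertips 4 to 5 mm higher than I had aimed for. I did not find the cause. It went away when I backed off and did not come back.

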